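Load used sample cells into the soak jar

ROBOT

A 6-joint arm with a two-finger parallel gripper is mounted at the origin on the work surface. World frame = base frame: x ahead of the robot, y to its left, z up, the work surface at z = 0. Lengths are in m, angles in rad, forces in N, time in s.
With the tool pointing down it reaches from about 0.3 to 0.775 m from the base axis. Payload 14.6 kg.
Tool frame: the origin (TCP) lies at the very end of the fingers, on their centre line; the grasp point (between the pads) lies 19 mm behind it; z points along the fingers, y is the direction in which the jaws open and shut (so a half turn about z gives the same grasp; the last joint's range is limited). The gripper opens to 94 mm and grips with 3 to 60 N. Pads are 16 mm wide; open, the fingers measure 119 mm over their backs; the gripper's body (75 mm by 177 mm) begins 78 mm behind the grasp point.
Start: joints at [-1.174, 0.3, 1.521, -0, 1.321, -0.067], TCP at [0.246, -0.492, 0.205] pointing down, gripper open.
Joint ranges: [-3.03, 3.03], [-0.79, 2.21], [0.23, 2.52], [-1.04, 4.18], [0, 3.07], [-2.55, 2.55]. Speed limits (rad/s): [2.22, 2.22, 2.57, 3.14, 3.14, 3.14].

INTERFACE

Orientations are given as [roll, pitch, yaw] about the fixed x, y, z axes, in that order (R = Rz(yaw) Ry(pitch) Rx(roll)).
In Python, from station import ctrl, vision, ticket gives the robot as it stands.
- The arm moves only by the tool step_arm, never from a script. Its argument "steps" is a list of rows, each an object of numbers: "x", "y", "z": the shift along the tool's x, y, z in m; "ax", "ay", "az": the turn, a rotation vector about the tool's x, y, z in degrees; "claw": the finger opening in m, from 0 to 0.094. A call has 1 to 5 rows; each row shifts and turns the pose as measured when the row begins, along the tool's axes as they then stand; what a row does not reach is not made up. A row lasts 1/12 s, in which the tool goes at most 41.7 mm and 7.16 degrees, less where a joint would pass 70% of its speed; a pose out of reach is approached as far as the arm can. A call with a gripper value outside its range is refused whole. The fingers move at their own pace and stop on an object; "grip_force" is the grip in N (left out, the last holds). Time passes only in rows, so rows that do not move let the fingers close. It gives the time, the measured TCP pose, the force and the opening at its end, in the units of the state.
- ctrl.get_obs(): the state, without advancing time (a new reading comes with each control period).
- vision.camera(name): name is "scene" or "side" or "wrist"; returns (picture, depth): 400x640x3 uint8, red, green, blue; 400x640 float32, m along the optical axis (not along the pixel's ray), 0 where there is no reading.
- vision.camera_params(name): a dict with "fov_y" (degrees; the focal length in pixels is half the picture's height over the tangent of half this angle, whatever the lens; pixels are square), "cx", "cy" (the principal point, pixels), "origin" and "attitude" of the camera in the world; the wrist camera has in their place "mount" (4x4, takes a point from camera to tool coordinates, whose origin is the TCP and whose axes are the flange's). Camera axes: x right, y up, looking along -z (the intrinsics and any distortion apply to the point x, -y, -z); pixel columns grow to the right and rows downward; lengths in m; the calibration is good to about 2 mm. The wrist camera is an equidistant fisheye: a pixel r from the principal point sees the ray r / f radians off the axis. A picture is of the moment at which its call begins: read the wrist's pose just before it. camera_params takes no time and is no camera call.
- ticket.hand_in(): hands the job in, once; it reports no verdict.
The state is a dict: "time_s": time; "qpos": joint angles; "joint_vel": joint speeds; "tau": joint torques, N m; "ee_pos": TCP position; "eef_rot": TCP orientation; "force": force on the tool from outside, world axes, zero at the start; "moment": the same for the moment, N m; "grip_width": finger opening in m.
Only numpy, scipy, OpenCV 4.12 (cv2) and the standard library are available. Lean on these libraries where they do the work, as an engineer would, in place of code of your own. Each camera call takes 0.05 s, during which the arm holds its last target.

TASK

Get the soak jar loaded: unscrew its blue cap and lay it flat in the green tray, slide the rack's cover plate aside along its rails to see which pockets hold used sample cells, and put every cell you find into the jar. Then slide the cover plate fully shut again and leave the jar open for the cleaning liquid. Never lift the cover plate out of its rails, and do not disturb the bottles, the beaker or the pipette.

Things in the scene. Friction and masses are not known exactly. Their poses are not given: they have to be found in the camera images.
- jar: White plastic soak jar, clamped to the bench on a 120 x 120 x 8 mm steel foot: it cannot move. Round: body 92 mm across up to a flat shoulder 97 mm above the bench; screw neck 44 mm across (54 mm over its thread) from 97 to 123 mm; inside floor 12 mm above the bench with a 14 mm dome in its middle. Origin on the bench under its axis, z up; yaw arbitrary.
- jar_mouth (a point): Centre of the jar's mouth at the rim, 123 mm above the bench; opening 37 mm across. Interrupted thread: the cap unscrews anticlockwise seen from above (yaw grows) with a small torque, turning in place (no need to raise it). It is free from 4.7 rad past its start angle on, up to a stop at 5.9 rad; lift it there, straight up by 26 mm to clear the neck.
- cap_mid (a point): Loose blue ribbed screw cap, round, 62 mm across, 28 mm high, 60 g, with a yellow stripe on top from its axis outward. This point is on its axis half-way up; z points out of its closed top. At the start it is fully screwed on the jar: underside 99 mm, top 127 mm above the bench, 2 mm clear of the jar's shoulder.
- tray: Loose green square tray for the cap, 130 x 130 mm, 250 g: flat floor 4 mm above the bench, rim up to 7 mm, inside 124 x 124 mm. Origin at the centre of its underside.
- rack: Grey cell rack fixed to the bench, 160 mm (x) by 246 mm (y), origin on the bench at its centre. In its -y half six square pockets at x = -46, 0, 46 and y = -80, -34 mm, 19 mm wide, floor 6 mm and mouth 12 mm above the bench, under the cover plate. Side walls and rails: x = +-64 to 80 mm, up to 47 mm high; end wall y = -114 mm, 46 mm high.
- rack_deck (a point): Centre of the flat deck in the rack's +y half, 40 mm above the bench, at rack y = 60 mm: the cover plate slides along rack +y from over the pockets onto it, on ledges of the same height between blue rails 7 mm high, up to a stop.
- cover_knob (a point): Loose aluminium cover plate 140 (x) by 116 (y) by 5 mm, 200 g, with a black ridge knob in its middle: 50 mm long (x), 12 mm thick (y), 22 mm tall. This point is the knob's centre, half-way up: 16 mm above the plate's underside, 56 mm above the bench. In the rack's frame it is at y = -56 mm fully shut, y = 62 mm fully open.
- cell0_mid (a point): Used sample cell, if present: loose square block 16 x 16 x 30 mm, 15 g, amber with an orange stopper, standing in one of the rack's pockets under the cover, its top 36 mm above the bench, 24 mm of it above the pocket's mouth. This point is its centre, z along its length.
- cell1_mid (a point): Used sample cell, if present: loose square block 16 x 16 x 30 mm, 15 g, amber with an orange stopper, standing in one of the rack's pockets under the cover, its top 36 mm above the bench, 24 mm of it above the pocket's mouth. This point is its centre, z along its length.
- cell2_mid (a point): Used sample cell, if present: loose square block 16 x 16 x 30 mm, 15 g, amber with an orange stopper, standing in one of the rack's pockets under the cover, its top 36 mm above the bench, 24 mm of it above the pocket's mouth. This point is its centre, z along its length.
- cell3_mid (a point): Used sample cell, if present: loose square block 16 x 16 x 30 mm, 15 g, amber with an orange stopper, standing in one of the rack's pockets under the cover, its top 36 mm above the bench, 24 mm of it above the pocket's mouth. This point is its centre, z along its length.
- cell4_mid (a point): Used sample cell, if present: loose square block 16 x 16 x 30 mm, 15 g, amber with an orange stopper, standing in one of the rack's pockets under the cover, its top 36 mm above the bench, 24 mm of it above the pocket's mouth. This point is its centre, z along its length.
- cell5_mid (a point): Used sample cell, if present: loose square block 16 x 16 x 30 mm, 15 g, amber with an orange stopper, standing in one of the rack's pockets under the cover, its top 36 mm above the bench, 24 mm of it above the pocket's mouth. This point is its centre, z along its length.
- bottle_amber: Bystander: amber bottle 52 mm across, 110 mm high. Origin at its underside.
- bottle_white: Bystander: white bottle 56 mm across, 130 mm high. Origin at its underside.
- beaker: Bystander: glass beaker 64 mm across, 75 mm high. Origin at its underside.
- dropper_red: Bystander: small amber dropper bottle with a red cap, 28 mm across, 60 mm high. Origin at its underside.
- pipette: Bystander: white pipette lying on the bench, 220 mm long, 22 mm thick. Origin at its underside.
Not all that is in view belongs to the job. Of the things that look like the part that bears cap_mid, the middle-sized one is meant.

How it is judged:
On the way:
1. the cap is off the jar and every cell present is inside the jar (horizontal distance between each of cell0_mid, cell1_mid, cell2_mid, cell3_mid, cell4_mid, cell5_mid and jar_mouth below 0.042 m and z of each of cell0_mid, cell1_mid, cell2_mid, cell3_mid, cell4_mid, cell5_mid in the frame of jar_mouth below -0.012 m and horizontal distance between cap_mid and jar_mouth above 0.06 m), for 0.2 s.
At the end, for the whole second after the job is handed in: Every cell present is in the jar (within 42 mm of its axis, centre 12 mm or more below the rim); the cap lies flat (0.12 rad, either way up) in the tray, within 40 mm of its middle along both tray axes; the cover plate is in its rails within 11 mm of fully shut; all at rest (horizontal distance between each of cell0_mid, cell1_mid, cell2_mid, cell3_mid, cell4_mid, cell5_mid and jar_mouth below 0.042 m and z of each of cell0_mid, cell1_mid, cell2_mid, cell3_mid, cell4_mid, cell5_mid in the frame of jar_mouth below -0.012 m and x of cap_mid in the frame of tray between -0.04 and 0.04 m and y of cap_mid in the frame of tray between -0.04 and 0.04 m and z of cap_mid in the frame of tray below 0.025 m and (angle between cap_mid's own z axis and vertical below 0.12 rad or angle between cap_mid's own z axis and vertical above 3.02 rad) and y of cover_knob in the frame of rack below -0.045 m and z of cover_knob in the frame of rack below 0.06 m and linear speed of tray below 0.02 m/s); the robot touches nothing.
It fails at once if the cover plate is lifted more than 15 mm out of its rails (height (world z) of cover_knob above 0.071 m).
It fails at once if a bottle, the beaker or the pipette is moved more than 40 mm (distance of any of bottle_amber, bottle_white, beaker, dropper_red, pipette from where it was at the start of the episode above 0.04 m).
Of cell0, cell1, cell2, cell3, cell4, cell5 only 3 to 5 are there at a start; the rules pass over those that are not, and their reading is None.
At some moment in a run one of tray may be knocked a few centimetres aside while the robot is not near it.
Once in a run the grip may slacken for a moment while it holds something.
It also fails if it takes over 210 s, if anything falls off the work surface, if the arm or the gripper's body presses on something with over 40 N, if the wrist force passes 120 N, or if a joint passes its speed limit or range.

## Working session

There is one attempt and no reset: what is moved stays moved. The work goes in short steps, Python scripts to look and compute and a tool call to move; the robot and the scene stay as the last step left them, time stands still between calls to the robot, and variables do not carry over. Pictures are saved under pics/ and viewed, and the job is handed in when it is done.

Besides the shell and the picture viewer there is one more tool, called as a command line: name --argument value ..., lists and objects as JSON in quotes. step_arm: Moves the arm, as the interface text tells. Its arguments: {"type":"object","properties":{"steps":{"type":"array"},"grip_force":{"type":"number"}},"required":["steps"]}

```bash
ls; mkdir -p pics
python3 - <<'E'
from station import ctrl, vision, ticket
import cv2
print(ctrl.get_obs())
for n in ["scene","side","wrist"]:
    print(vision.camera_params(n))
    im,d=vision.camera(n)
    cv2.imwrite(f"pics/a_{n}.png",im[:,:,::-1])
E
```

```text
pics
{'time_s': 0.0, 'qpos': array([-1.17361075e+00,  3.00477389e-01,  1.52159952e+00,  7.49167428e-07,
        1.32070590e+00, -6.65643128e-02]), 'joint_vel': array([ 0.00051426, -0.00092405, -0.00042766,  0.00123343, -0.00076901,
       -0.00049869]), 'tau': array([-1.93436535e-03, -5.31810093e+01, -3.52743566e+01,  7.06798607e-02,
        2.42807984e-02, -8.39719291e-05]), 'ee_pos': array([ 0.24592721, -0.49165029,  0.20487509]), 'eef_rot': array([-3.14040518e+00, -7.98874086e-05,  4.63749653e-01]), 'force': array([-0.21168888,  0.14925494,  0.62063569]), 'moment': array([ 0.03363404, -0.03704776, -0.00826488]), 'grip_width': 0.0939451986860465}
{'fov_y': 42.56486236400663, 'cx': 327.5822851857351, 'cy': 199.45216335074988, 'origin': array([ 0.91279347, -0.79740064,  1.33025822]), 'attitude': array([0.63761251, 0.00970312, 0.45867055])}
{'fov_y': 44.352598573562275, 'cx': 317.7282721518422, 'cy': 210.57385155771073, 'origin': array([-0.05567909,  1.06556757,  0.87385433]), 'attitude': array([ 1.00726126,  0.0033882 , -2.66110249])}
{'fov_y': 65.70646984690485, 'cx': 318.0706758402295, 'cy': 201.1944291966548, 'mount': array([[-2.58037866e-04,  9.66369223e-01,  2.57158432e-01,
         7.36837666e-02],
       [ 9.99999751e-01,  8.05087441e-05,  7.00877776e-04,
         1.52553111e-04],
       [ 6.56603209e-04,  2.57158549e-01, -9.66369003e-01,
        -1.79490852e-01],
       [ 0.00000000e+00,  0.00000000e+00,  0.00000000e+00,
         1.00000000e+00]])}
```

View pics/a_scene.png

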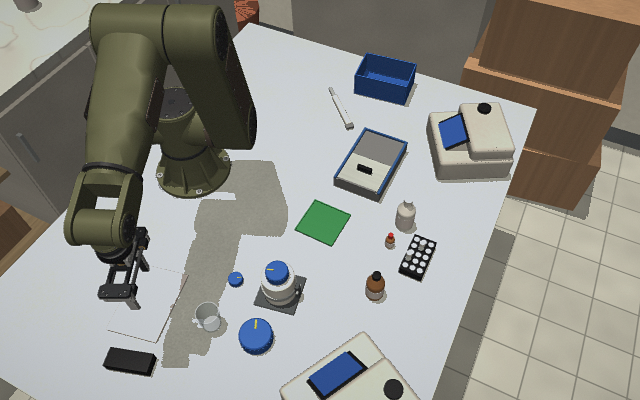

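View pics/a_side.png

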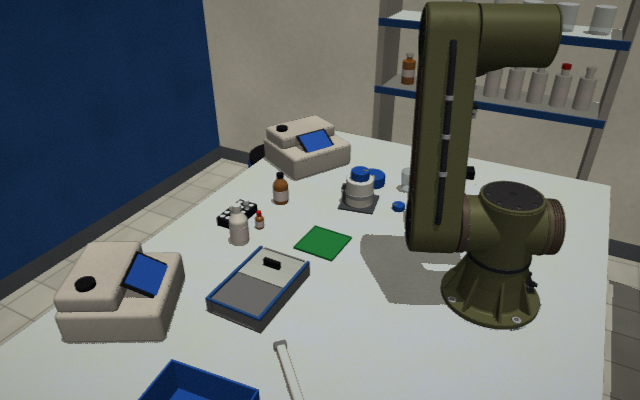

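View pics/a_wrist.png

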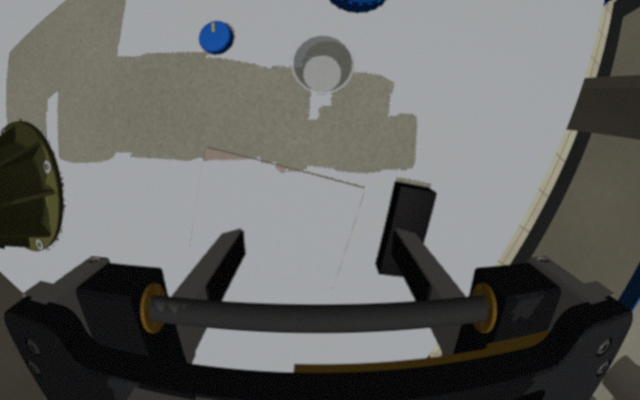

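The scene view shows the jar with its blue cap at about (277,270), the green tray at (323,222) and the rack at (370,165), with the knob at (364,169). There are decoy caps at (236,279) and (256,335), the beaker is at (208,317) and the pipette at (340,107). Next I'll measure these.

```bash
cat > h.py <<'E'
import numpy as np, cv2
from scipy.spatial.transform import Rotation as R
from station import ctrl, vision, ticket
def toolT(o=None):
    o=o or ctrl.get_obs()
    T=np.eye(4); T[:3,:3]=R.from_euler('xyz',o['eef_rot']).as_matrix(); T[:3,3]=o['ee_pos']; return T
def shot(name,save=None):
    p=vision.camera_params(name)
    if name=='wrist': T=toolT()@np.array(p['mount'])
    else:
        T=np.eye(4); T[:3,:3]=R.from_euler('xyz',p['attitude']).as_matrix(); T[:3,3]=p['origin']
    im,d=vision.camera(name)
    if save: cv2.imwrite(f"pics/{save}.png",im[:,:,::-1])
    f=200/np.tan(np.radians(p['fov_y'])/2)
    return dict(name=name,im=im,d=d,T=T,f=f,cx=p['cx'],cy=p['cy'])
def rays(s,u,v):
    u=np.asarray(u,float);v=np.asarray(v,float)
    a=(u-s['cx'])/s['f'];b=(v-s['cy'])/s['f']
    if s['name']=='wrist':
        r=np.hypot(a,b)+1e-12; k=np.tan(np.minimum(r,1.5))/r; a=a*k;b=b*k
    return np.stack([a,-b,-np.ones_like(a)],-1)
def cloud(s):
    v,u=np.mgrid[:400,:640]
    P=rays(s,u,v)*s['d'][...,None]
    return P@s['T'][:3,:3].T+s['T'][:3,3]
def onplane(s,u,v,z):
    r=rays(s,u,v)@s['T'][:3,:3].T; o=s['T'][:3,3]
    return o+r*((z-o[2])/r[...,2])[...,None]
def proj(s,P):
    P=np.atleast_2d(P); q=(P-s['T'][:3,3])@s['T'][:3,:3]
    x,y,z=q[:,0],-q[:,1],-q[:,2]
    if s['name']=='wrist':
        r=np.hypot(x,y); th=np.arctan2(r,z); k=th/(r+1e-12); a,b=x*k,y*k
    else: a,b=x/z,y/z
    return np.stack([s['cx']+s['f']*a,s['cy']+s['f']*b],-1)
E
python3 - <<'E'
from h import *
s=shot('scene'); C=cloud(s); im=s['im'].astype(int)
np.save('scene0.npy',C)
hsv=cv2.cvtColor(s['im'],cv2.COLOR_RGB2HSV)
g=cv2.inRange(hsv,(50,100,40),(80,255,255))>0
P=C[g]; P=P[(P[:,2]<.02)&(P[:,0]<.9)]; print('tray',len(P),P.mean(0),cv2.minAreaRect(P[:,:2].astype(np.float32)),np.percentile(P[:,2],[5,50,95]))
b=(cv2.inRange(hsv,(100,150,60),(125,255,255))>0).astype(np.uint8)
n,l,st,ce=cv2.connectedComponentsWithStats(b)
for i in range(1,n):
    if st[i,4]>40:
        P=C[l==i]; print(st[i],P.mean(0).round(4),np.percentile(P,[2,98],axis=0).round(3).tolist(),P[:,2].max().round(3))
        top=P[P[:,2]>np.percentile(P[:,2],95)-.006]; print('  top',(top[:,:2].min(0)+top[:,:2].max(0))/2, cv2.minEnclosingCircle(top[:,:2].astype(np.float32)),np.median(top[:,2]))
E
```

```text
tray 1449 [ 0.49065532 -0.00626761  0.00311295] ((0.4905397593975067, -0.005216524004936218), (0.13561150431632996, 0.12999336421489716), 88.11302947998047) [-0.00198133  0.00301393  0.00840294]
[ 355   53   62   52 2287] [0.4221 0.6501 0.0511] [[0.322, 0.577, -0.002], [0.524, 0.733, 0.09]] 1.33
  top [ 0.61366278 -0.02978164] ((0.6144446730613708, -0.04071882367134094), 0.8134753108024597) 0.08614927339682477
[439 115  28  33 611] [0.7453 0.4323 0.1137] [[0.701, 0.381, 0.09], [0.79, 0.492, 0.13]] 1.33
  top [ 0.82493393 -0.14868047] ((0.8308093547821045, -0.14868047833442688), 0.6539801359176636) 0.12660219338782053
[335 128  72  66 254] [0.5389 0.2795 0.0501] [[0.458, 0.148, 0.039], [0.615, 0.388, 0.052]] 1.33
  top [ 0.68546783 -0.20594199] ((0.6938724517822266, -0.20620378851890564), 0.6305285692214966) 0.04746252851973343
[266 261  23  24 416] [ 0.494  -0.2776  0.1296] [[0.462, -0.301, 0.106], [0.517, -0.245, 0.131]] 1.33
  top [ 0.6860365  -0.51985126] ((0.6918513774871826, -0.5227073431015015), 0.35262206196784973) 0.1264087411977537
[228 272  15  15 163] [ 0.3571 -0.2997  0.0165] [[0.338, -0.317, 0.004], [0.375, -0.281, 0.023]] 0.023
  top [ 0.35599312 -0.29906236] ((0.3559688627719879, -0.29806235432624817), 0.021325696259737015) 0.018634723951680643
[239 318  34  36 934] [ 0.5053 -0.4261  0.0382] [[0.462, -0.463, 0.009], [0.542, -0.383, 0.045]] 1.33
  top [ 0.68521064 -0.58863981] ((0.6900884509086609, -0.5948451161384583), 0.3011419177055359) 0.04032290169349939
[ 309  352   54   44 1118] [ 0.7437 -0.4428  0.1124] [[0.699, -0.495, 0.09], [0.789, -0.389, 0.131]] 1.33
  top [ 0.82328232 -0.60113037] ((0.8506609201431274, -0.6011303663253784), 0.20597004890441895) 0.12698707351614313
```

Run:
```python
from h import *
for n in ['scene','side']:
    s=shot(n); C=cloud(s); ok=s['d']>0
    hsv=cv2.cvtColor(s['im'],cv2.COLOR_RGB2HSV)
    blue=(cv2.inRange(hsv,(100,150,40),(125,255,255))>0)&ok
    near=lambda x,y,r:(np.hypot(C[...,0]-x,C[...,1]-y)<r)
    m=blue&near(.49,-.275,.06)&(C[...,2]>.12)
    P=C[m]; print(n,'cap',len(P),cv2.minEnclosingCircle(P[:,:2].astype(np.float32)),np.median(P[:,2]))
    y=(cv2.inRange(hsv,(15,100,80),(35,255,255))>0)&near(.49,-.275,.04)&(C[...,2]>.11)
    if y.sum(): print(' stripe',C[y].mean(0),y.sum())
    m=ok&near(.54,.27,.2)&(C[...,2]>.036)&(C[...,2]<.058)
    P=C[m]; print(' rack',len(P),cv2.minAreaRect(P[:,:2].astype(np.float32)))
    m=blue&near(.54,.27,.2)&(C[...,2]>.036); P=C[m]
    print(' rails',len(P),cv2.minAreaRect(P[:,:2].astype(np.float32)))
    m=ok&near(.54,.27,.15)&(C[...,2]>.055)&(hsv[...,2]<70); P=C[m]; print(' knob',P.mean(0) if len(P) else 0,len(P))
    g=(cv2.inRange(hsv,(50,100,40),(80,255,255))>0)&near(.49,0,.15); P=C[g]
    print(' tray',P.mean(0),cv2.minAreaRect(P[:,:2].astype(np.float32)))
    m=ok&near(.49,-.275,.3)&(C[...,2]>.03); 
    m=ok&near(.35,.4,.2)&(C[...,2]>.008)&(C[...,2]<.035)&(hsv[...,1]<60); P=C[m]; print(' pip',P.mean(0),cv2.minAreaRect(P[:,:2].astype(np.float32)))
    cv2.imwrite(f'pics/b_{n}.png',cv2.resize(s['im'][100:350,150:470] if n=='scene' else s['im'][120:350,180:500],None,fx=2.5,fy=2.5,interpolation=cv2.INTER_CUBIC)[:,:,::-1])
```

```text
scene cap 346 ((0.487185537815094, -0.2718493938446045), 0.03206116333603859) 0.12587365178666066
 stripe [ 0.47027972 -0.27607144  0.12606377] 6
 rack 2484 ((0.5345038771629333, 0.2648354768753052), (0.2573391795158386, 0.16327083110809326), 89.92813873291016)
 rails 263 ((0.5360156297683716, 0.26635006070137024), (0.24573533236980438, 0.15930210053920746), 89.46926879882812)
 knob [0.53591761 0.20329143 0.06309188] 68
 tray [ 0.49058721 -0.00626854  0.00300564] ((0.4898523688316345, -0.005624100565910339), (0.13523954153060913, 0.13121852278709412), 87.96864318847656)
 pip [0.37162464 0.42834775 0.02013564] ((0.37536871433258057, 0.3941364288330078), (0.24655111134052277, 0.3431592583656311), 74.28054809570312)
side cap 132 ((0.4847859740257263, -0.26475706696510315), 0.03303354233503342) 0.1261161094072723
 stripe [ 0.46695311 -0.27357667  0.12745506] 3
 rack 3991 ((0.5344117879867554, 0.266643762588501), (0.2529999315738678, 0.16430525481700897), 89.66709899902344)
 rails 599 ((0.5331655144691467, 0.269675076007843), (0.2458876222372055, 0.16023443639278412), 89.98445129394531)
 knob [0.53105175 0.21147705 0.06327704] 101
 tray [ 0.48768396 -0.00126301  0.00365473] ((0.48921847343444824, -0.0026153847575187683), (0.13939429819583893, 0.13401255011558533), 87.54979705810547)
 pip [0.39577244 0.41255195 0.01911305] ((0.3713582158088684, 0.38780325651168823), (0.18051457405090332, 0.30678707361221313), 58.196746826171875)
```

View pics/b_scene.png

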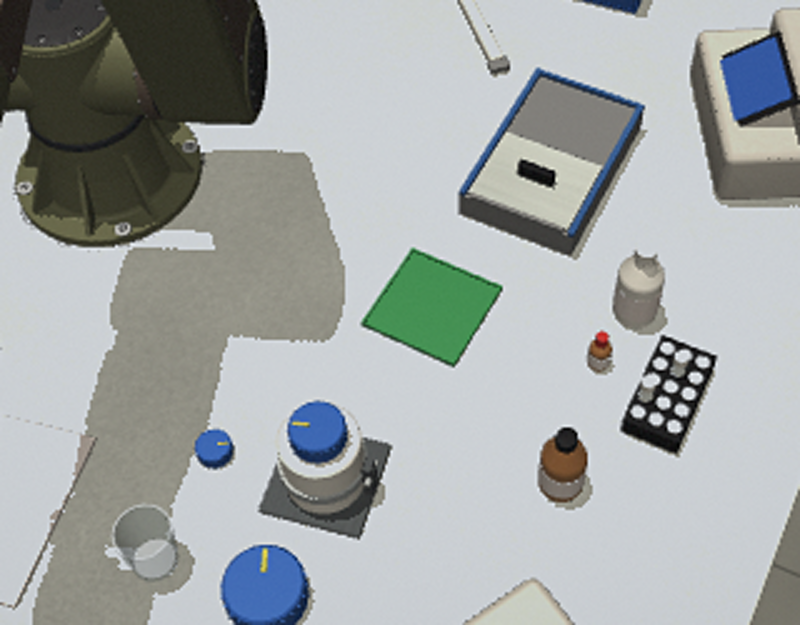

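View pics/b_side.png

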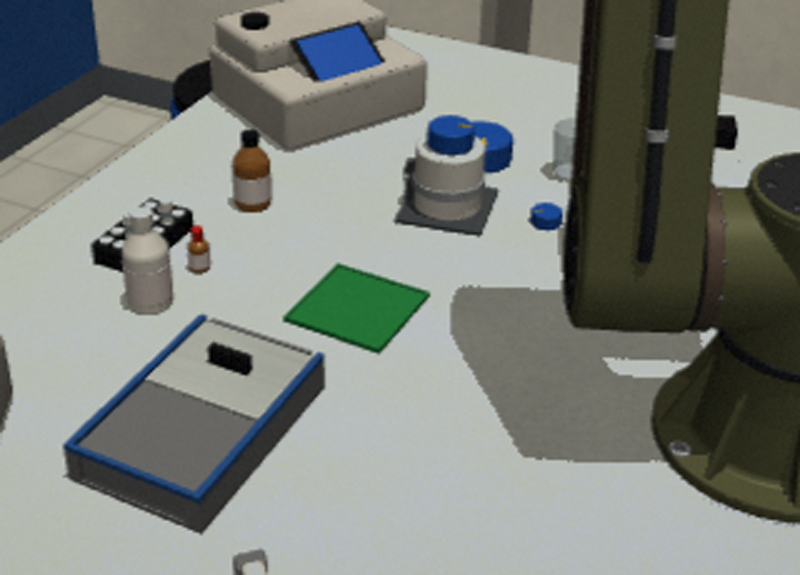

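```bash
cat > plan.py <<'E'
import sys,json
from h import *
# plan.py x y z yaw [nmax] : tool-down target, prints rows in tool axes
def plan(tx,ty,tz,yaw,maxmm=40,maxdeg=7):
    o=ctrl.get_obs(); T=toolT(o); p=T[:3,3].copy(); Rm=T[:3,:3]
    Rt=R.from_euler('xyz',[np.pi,0,yaw]).as_matrix()
    rv=(R.from_matrix(Rm.T@Rt)).as_rotvec(degrees=True)
    # choose turn by yaw difference (no wrap)
    cy=o['eef_rot'][2]; j1=o['qpos'][0]
    dy=np.degrees(yaw-cy_un(o)) 
    tilt=R.from_matrix(R.from_euler('xyz',[np.pi,0,cy]).as_matrix().T@Rm).as_rotvec(degrees=True)
    d=np.array([tx,ty,tz])-p
    n=int(max(np.ceil(np.linalg.norm(d)*1000/maxmm),np.ceil(abs(dy)/maxdeg),1))
    print('from',p.round(4),'yaw',round(cy_un(o),3),'tilt',tilt.round(2),'rows',n)
    y=cy_un(o)
    out=[]
    for i in range(n):
        Rc=R.from_euler('xyz',[np.pi,0,y]).as_matrix()
        s=Rc.T@(d/n); out.append([*(s).round(4),round(-dy/n,2)]); y+=np.radians(dy/n)
    for i in range(0,n,5): print(json.dumps([dict(x=a,y=b,z=c,az=e) for a,b,c,e in out[i:i+5]]))
def cy_un(o):
    # unwrapped yaw from joints: yaw=j1-j6+pi/2
    return o['qpos'][0]-o['qpos'][5]+np.pi/2
if __name__=='__main__':
    a=list(map(float,sys.argv[1:])); plan(*a)
E
python3 plan.py .487 -.27 .2 -1.385
```

```text
from [ 0.246  -0.4918  0.2053] yaw 0.464 tilt [ 0.02  0.   -0.  ] rows 16
[{"x": 0.0197, "y": -0.0057, "z": 0.0003, "az": 6.62}, {"x": 0.0189, "y": -0.0079, "z": 0.0003, "az": 6.62}, {"x": 0.0179, "y": -0.01, "z": 0.0003, "az": 6.62}, {"x": 0.0166, "y": -0.012, "z": 0.0003, "az": 6.62}, {"x": 0.0151, "y": -0.0138, "z": 0.0003, "az": 6.62}]
[{"x": 0.0134, "y": -0.0155, "z": 0.0003, "az": 6.62}, {"x": 0.0115, "y": -0.0169, "z": 0.0003, "az": 6.62}, {"x": 0.0095, "y": -0.0181, "z": 0.0003, "az": 6.62}, {"x": 0.0073, "y": -0.0191, "z": 0.0003, "az": 6.62}, {"x": 0.0051, "y": -0.0198, "z": 0.0003, "az": 6.62}]
[{"x": 0.0028, "y": -0.0203, "z": 0.0003, "az": 6.62}, {"x": 0.0004, "y": -0.0205, "z": 0.0003, "az": 6.62}, {"x": -0.002, "y": -0.0204, "z": 0.0003, "az": 6.62}, {"x": -0.0043, "y": -0.02, "z": 0.0003, "az": 6.62}, {"x": -0.0066, "y": -0.0194, "z": 0.0003, "az": 6.62}]
[{"x": -0.0088, "y": -0.0185, "z": 0.0003, "az": 6.62}]
```

step_arm --steps '[{"x": 0.02,"y": -0.006,"z": 0,"az": 6.6,"claw": 0.094},{"x": 0.019,"y": -0.008,"z": 0,"az": 6.6},{"x": 0.018,"y": -0.01,"z": 0,"az": 6.6},{"x": 0.017,"y": -0.012,"z": 0,"az": 6.6},{"x": 0.015,"y": -0.014,"z": 0,"az": 6.6}]'

```text
validation failed for argument at $.st...
```

step_arm --steps '[{"x": 0.013,"y": -0.015,"z": 0,"az": 6.6},{"x": 0.012,"y": -0.017,"z": 0,"az": 6.6},{"x": 0.01,"y": -0.018,"z": 0,"az": 6.6},{"x": 0.007,"y": -0.019,"z": 0,"az": 6.6},{"x": 0.005,"y": -0.02,"z": 0,"az": 6.6}]'

```text
validation failed for argument at $.st...
```

step_arm --steps '[{"x": 0.003,"y": -0.02,"z": 0,"az": 6.6},{"x": 0.0,"y": -0.02,"z": 0,"az": 6.6},{"x": -0.002,"y": -0.02,"z": 0,"az": 6.6},{"x": -0.004,"y": -0.02,"z": 0,"az": 6.6},{"x": -0.007,"y": -0.019,"z": 0,"az": 6.6}]'

```text
validation failed for argument at $.st...
```

step_arm --steps '[{"x": 0.02,"y": -0.006,"z": 0.0,"ax": 0.0,"ay": 0.0,"az": 6.6,"claw": 0.094}]'

```text
time_s: 0.38
ee_pos: [0.2598, -0.4787, 0.205]
eef_rot: [-3.141, 0.001, 0.35]
force: [0.9, 0.2, 0.3]
grip_width: 0.094
```

step_arm --steps '[{"x": 0.019,"y": -0.008,"z": 0,"ax": 0,"ay": 0,"az": 6.6,"claw": 0.094},{"x": 0.018,"y": -0.01,"z": 0,"ax": 0,"ay": 0,"az": 6.6,"claw": 0.094},{"x": 0.017,"y": -0.012,"z": 0,"ax": 0,"ay": 0,"az": 6.6,"claw": 0.094},{"x": 0.015,"y": -0.014,"z": 0,"ax": 0,"ay": 0,"az": 6.6,"claw": 0.094},{"x": 0.013,"y": -0.015,"z": 0,"ax": 0,"ay": 0,"az": 6.6,"claw": 0.094}]'

```text
time_s: 0.8
ee_pos: [0.3378, -0.4074, 0.2045]
eef_rot: [-3.141, 0.001, -0.257]
force: [-0.3, -0.1, -0.1]
grip_width: 0.0939
```

step_arm --steps '[{"x": 0.012,"y": -0.017,"z": 0,"ax": 0,"ay": 0,"az": 6.6,"claw": 0.094},{"x": 0.01,"y": -0.018,"z": 0,"ax": 0,"ay": 0,"az": 6.6,"claw": 0.094},{"x": 0.007,"y": -0.019,"z": 0,"ax": 0,"ay": 0,"az": 6.6,"claw": 0.094},{"x": 0.005,"y": -0.02,"z": 0,"ax": 0,"ay": 0,"az": 6.6,"claw": 0.094},{"x": 0.003,"y": -0.02,"z": 0,"ax": 0,"ay": 0,"az": 6.6,"claw": 0.094}]'

```text
time_s: 1.22
ee_pos: [0.4197, -0.3376, 0.2045]
eef_rot: [3.141, 0.002, -0.864]
force: [0.1, 0.2, -0.1]
grip_width: 0.0939
```

```bash
sed -i "s/dict(x=a,y=b,z=c,az=e)/dict(x=a,y=b,z=c,ax=0,ay=0,az=e,claw=0.094)/" plan.py; python3 plan.py .487 -.27 .2 -1.385
```

```text
from [ 0.4197 -0.3376  0.2045] yaw -0.864 tilt [-0.01 -0.1  -0.  ] rows 5
[{"x": -0.0015, "y": -0.019, "z": 0.0009, "ax": 0, "ay": 0, "az": 5.98, "claw": 0.094}, {"x": -0.0035, "y": -0.0187, "z": 0.0009, "ax": 0, "ay": 0, "az": 5.98, "claw": 0.094}, {"x": -0.0054, "y": -0.0183, "z": 0.0009, "ax": 0, "ay": 0, "az": 5.98, "claw": 0.094}, {"x": -0.0073, "y": -0.0176, "z": 0.0009, "ax": 0, "ay": 0, "az": 5.98, "claw": 0.094}, {"x": -0.0091, "y": -0.0168, "z": 0.0009, "ax": 0, "ay": 0, "az": 5.98, "claw": 0.094}]
```

step_arm --steps '[{"x": -0.002,"y": -0.019,"z": 0.001,"ax": 0,"ay": 0,"az": 6,"claw": 0.094},{"x": -0.004,"y": -0.019,"z": 0,"ax": 0,"ay": 0,"az": 6,"claw": 0.094},{"x": -0.006,"y": -0.019,"z": 0,"ax": 0,"ay": 0,"az": 6,"claw": 0.094},{"x": -0.007,"y": -0.018,"z": 0,"ax": 0,"ay": 0,"az": 6,"claw": 0.094},{"x": -0.009,"y": -0.017,"z": 0,"ax": 0,"ay": 0,"az": 6,"claw": 0.094}]'

```text
time_s: 1.63
ee_pos: [0.492, -0.2652, 0.2032]
eef_rot: [3.14, 0.002, -1.415]
force: [0.5, -0.2, 0.6]
grip_width: 0.0939
```

Run:
```python
from h import *
s=shot('wrist','c_w'); C=cloud(s); ok=s['d']>0
hsv=cv2.cvtColor(s['im'],cv2.COLOR_RGB2HSV)
blue=(cv2.inRange(hsv,(100,150,40),(125,255,255))>0)&ok
print(ctrl.get_obs()['ee_pos'],ctrl.get_obs()['qpos'][5])
m=blue&(C[...,2]>.12)&(C[...,2]<.135)&(np.hypot(C[...,0]-.487,C[...,1]+.27)<.08)
P=C[m]; print(cv2.minEnclosingCircle(P[:,:2].astype(np.float32)),np.median(P[:,2]),len(P))
y=(cv2.inRange(hsv,(15,100,80),(35,255,255))>0)&(C[...,2]>.11)&(C[...,2]<.135); print(C[y].mean(0),y.sum())
# boundary ring of cap top via contour + plane
cnt,_=cv2.findContours((m|y).astype(np.uint8),cv2.RETR_EXTERNAL,cv2.CHAIN_APPROX_NONE); c=max(cnt,key=len)[:,0]
Q=onplane(s,c[:,0],c[:,1],.127)[:,:2]; print(cv2.fitEllipse(Q.astype(np.float32)))
# jar shoulder
m=ok&(C[...,2]>.08)&(C[...,2]<.102)&(hsv[...,1]<60)&(np.hypot(C[...,0]-.487,C[...,1]+.27)<.08); P=C[m]; print('shoulder',len(P),cv2.minEnclosingCircle(P[:,:2].astype(np.float32)))
```

```text
[ 0.49379251 -0.26313261  0.20312589] 2.438874470163322
((0.48704490065574646, -0.27063101530075073), 0.030312931165099144) 0.12725027083762822 3462
[ 0.47080013 -0.27503755  0.12802807] 80
((0.48711469769477844, -0.2706992030143738), (0.05774294212460518, 0.05989640951156616), 13.891974449157715)
shoulder 2957 ((0.486386775970459, -0.26901236176490784), 0.0468277707695961)
```

View pics/c_w.png

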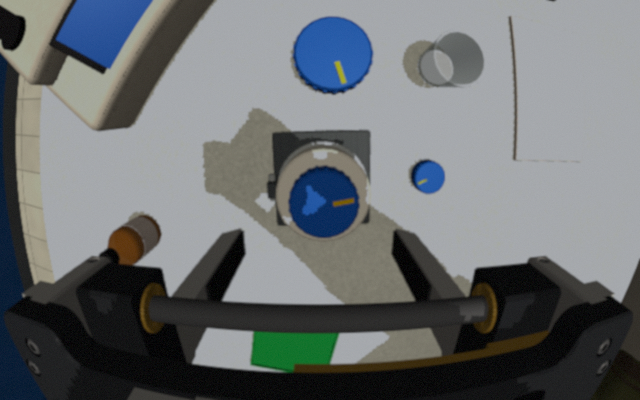

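The cap is at (322,202) with its stripe to the right, which puts its axis at (0.487,-0.2707), z 0.127. That agrees with the scene camera and with the stated height. Now I'll centre over it and descend.

step_arm --steps '[{"x": 0.0064,"y": 0.008,"z": 0,"ax": 0,"ay": 0,"az": 0,"claw": 0.094},{"x": 0,"y": 0,"z": 0.03,"ax": 0,"ay": 0,"az": 0,"claw": 0.094},{"x": 0,"y": 0,"z": 0.02,"ax": 0,"ay": 0,"az": 0,"claw": 0.094}]'

```text
time_s: 1.93
ee_pos: [0.4879, -0.2717, 0.1555]
eef_rot: [-3.137, -0.003, -1.417]
force: [0.2, -0.3, -1.6]
grip_width: 0.0939
```

```bash
python3 plan.py .487 -.2707 .1025 -1.385;python3 -c "
from h import *;print(ctrl.get_obs()['qpos'])"
```

```text
from [ 0.4879 -0.2717  0.1555] yaw -1.416 tilt [ 0.25  0.16 -0.  ] rows 2
[{"x": -0.0006, "y": 0.0004, "z": 0.0265, "ax": 0, "ay": 0, "az": -0.9, "claw": 0.094}, {"x": -0.0006, "y": 0.0004, "z": 0.0265, "ax": 0, "ay": 0, "az": -0.9, "claw": 0.094}]
[-5.74092497e-01  3.60321571e-01  1.56080793e+00  8.99386552e-04
  1.21540649e+00  2.41314857e+00]
```

step_arm --steps '[{"x": -0.001,"y": 0.0005,"z": 0.025,"ax": 0,"ay": 0,"az": 0,"claw": 0.094},{"x": 0,"y": 0,"z": 0.018,"ax": 0,"ay": 0,"az": 0,"claw": 0.094},{"x": 0,"y": 0,"z": 0.006,"ax": 0,"ay": 0,"az": 0,"claw": 0.094},{"x": 0,"y": 0,"z": 0.0,"ax": 0,"ay": 0,"az": 0,"claw": 0.094}]'

```text
time_s: 2.27
ee_pos: [0.4828, -0.2738, 0.1015]
eef_rot: [-3.141, -0.0, -1.41]
force: [0.4, 0.2, -0.6]
grip_width: 0.0939
```

step_arm --steps '[{"x": -0.0024,"y": -0.0046,"z": -0.001,"ax": 0,"ay": 0,"az": 0,"claw": 0.094},{"x": 0,"y": 0,"z": 0.0,"ax": 0,"ay": 0,"az": 0,"claw": 0.094}]'

```text
time_s: 2.43
ee_pos: [0.4868, -0.2718, 0.1039]
eef_rot: [-3.14, -0.001, -1.41]
force: [0.1, 0.3, 0.3]
grip_width: 0.0941
```

step_arm --steps '[{"x": -0.001,"y": 0,"z": 0.001,"ax": 0,"ay": 0,"az": 0,"claw": 0.05},{"x": 0,"y": 0,"z": 0.0,"ax": 0,"ay": 0,"az": 0,"claw": 0.05},{"x": 0,"y": 0,"z": 0.0,"ax": 0,"ay": 0,"az": 0,"claw": 0.05},{"x": 0,"y": 0,"z": 0.0,"ax": 0,"ay": 0,"az": 0,"claw": 0.05}]' --grip_force 30

```text
time_s: 2.77
ee_pos: [0.4879, -0.2715, 0.1063]
eef_rot: [-3.136, -0.005, -1.408]
force: [-0.0, 0.5, 0.9]
grip_width: 0.0709
```

step_arm --steps '[{"x": 0,"y": 0,"z": 0.003,"ax": 0,"ay": 0,"az": 0,"claw": 0.05},{"x": 0,"y": 0,"z": 0.0,"ax": 0,"ay": 0,"az": 0,"claw": 0.05},{"x": 0,"y": 0,"z": 0.0,"ax": 0,"ay": 0,"az": 0,"claw": 0.05}]'

```text
time_s: 3.02
ee_pos: [0.4882, -0.2716, 0.1037]
eef_rot: [-3.136, -0.005, -1.408]
force: [-0.2, 0.1, -0.4]
grip_width: 0.0618
```

Run:
```python
from h import *
for i in range(3):
  o=ctrl.get_obs(); print({k:np.round(v,4) for k,v in o.items()})
```

```text
{'time_s': np.float64(3.0167), 'qpos': array([-0.5733,  0.4176,  1.6114,  0.    ,  1.1046,  2.4053]), 'joint_vel': array([ 0.0004,  0.005 ,  0.0043, -0.0002, -0.0044, -0.0004]), 'tau': array([-8.00000e-04, -5.68113e+01, -3.21444e+01, -4.15000e-02,
       -9.27000e-02, -1.20000e-03]), 'ee_pos': array([ 0.4882, -0.2716,  0.1037]), 'eef_rot': array([-3.1356, -0.0054, -1.4078]), 'force': array([-0.2498,  0.116 , -0.3945]), 'moment': array([ 0.1185, -0.0532,  0.0459]), 'grip_width': np.float64(0.0618)}
{'time_s': np.float64(3.0167), 'qpos': array([-0.5733,  0.4176,  1.6114,  0.    ,  1.1046,  2.4053]), 'joint_vel': array([ 0.0004,  0.005 ,  0.0043, -0.0002, -0.0044, -0.0004]), 'tau': array([-8.00000e-04, -5.68113e+01, -3.21444e+01, -4.15000e-02,
       -9.27000e-02, -1.20000e-03]), 'ee_pos': array([ 0.4882, -0.2716,  0.1037]), 'eef_rot': array([-3.1356, -0.0054, -1.4078]), 'force': array([-0.2498,  0.116 , -0.3945]), 'moment': array([ 0.1185, -0.0532,  0.0459]), 'grip_width': np.float64(0.0618)}
{'time_s': np.float64(3.0167), 'qpos': array([-0.5733,  0.4176,  1.6114,  0.    ,  1.1046,  2.4053]), 'joint_vel': array([ 0.0004,  0.005 ,  0.0043, -0.0002, -0.0044, -0.0004]), 'tau': array([-8.00000e-04, -5.68113e+01, -3.21444e+01, -4.15000e-02,
       -9.27000e-02, -1.20000e-03]), 'ee_pos': array([ 0.4882, -0.2716,  0.1037]), 'eef_rot': array([-3.1356, -0.0054, -1.4078]), 'force': array([-0.2498,  0.116 , -0.3945]), 'moment': array([ 0.1185, -0.0532,  0.0459]), 'grip_width': np.float64(0.0618)}
```

step_arm --steps '[{"x": 0,"y": 0,"z": 0,"ax": 0,"ay": 0,"az": -3,"claw": 0.05},{"x": 0,"y": 0,"z": 0,"ax": 0,"ay": 0,"az": -6,"claw": 0.05},{"x": 0,"y": 0,"z": 0,"ax": 0,"ay": 0,"az": -7,"claw": 0.05},{"x": 0,"y": 0,"z": 0,"ax": 0,"ay": 0,"az": -7,"claw": 0.05},{"x": 0,"y": 0,"z": 0,"ax": 0,"ay": 0,"az": -7,"claw": 0.05}]'

```text
time_s: 3.43
ee_pos: [0.4889, -0.2717, 0.1037]
eef_rot: [-3.138, -0.009, -0.872]
force: [4.7, 1.8, -0.5]
grip_width: 0.0616
```

step_arm --steps '[{"x": -0.0015,"y": 0.0005,"z": 0,"ax": 0,"ay": 0,"az": -7,"claw": 0.05},{"x": 0,"y": 0,"z": 0,"ax": 0,"ay": 0,"az": -7,"claw": 0.05},{"x": 0,"y": 0,"z": 0,"ax": 0,"ay": 0,"az": -7,"claw": 0.05},{"x": 0,"y": 0,"z": 0,"ax": 0,"ay": 0,"az": -7,"claw": 0.05},{"x": 0,"y": 0,"z": 0,"ax": 0,"ay": 0,"az": -7,"claw": 0.05}]'

```text
time_s: 3.85
ee_pos: [0.4906, -0.2704, 0.1043]
eef_rot: [3.141, -0.016, -0.247]
force: [1.6, 2.5, -0.8]
grip_width: 0.0619
```

step_arm --steps '[{"x": 0,"y": 0,"z": 0,"ax": 0,"ay": 0,"az": -7,"claw": 0.05},{"x": 0,"y": 0,"z": 0,"ax": 0,"ay": 0,"az": -7,"claw": 0.05},{"x": 0,"y": 0,"z": 0,"ax": 0,"ay": 0,"az": -7,"claw": 0.05},{"x": 0,"y": 0,"z": 0,"ax": 0,"ay": 0,"az": -7,"claw": 0.05},{"x": 0,"y": 0,"z": 0,"ax": 0,"ay": 0,"az": -7,"claw": 0.05}]'

```text
time_s: 4.27
ee_pos: [0.4913, -0.2683, 0.1038]
eef_rot: [3.135, -0.015, 0.378]
force: [1.0, 4.0, 2.3]
grip_width: 0.0619
```

```bash
cat > fix.py <<'E'
import sys
from h import *
from plan import cy_un
a=list(map(float,sys.argv[1:])); o=ctrl.get_obs(); T=toolT(o); d=np.array(a[:3])-T[:3,3]
yaw=a[3] if len(a)>3 else o['eef_rot'][2]
Rt=R.from_euler('xyz',[np.pi,0,yaw]).as_matrix()
print('pos',T[:3,3].round(4),'yaw',o['eef_rot'][2].round(3),'j6',o['qpos'][5].round(3),'j',o['qpos'].round(3),'F',o['force'].round(1),'w',round(o['grip_width'],4))
print('tool shift',(T[:3,:3].T@d).round(4),'turn deg',R.from_matrix(T[:3,:3].T@Rt).as_rotvec(degrees=True).round(2))
E
python3 fix.py .4875 -.2708 .103
```

```text
pos [ 0.4913 -0.2683  0.1038] yaw 0.378 j6 0.62 j [-0.569  0.416  1.613  0.009  1.098  0.62 ] F [1.  4.  2.3] w 0.0619
tool shift [-0.0045  0.0009  0.0007] turn deg [ 0.4  -0.84 -0.  ]
```

step_arm --steps '[{"x": -0.0025,"y": 0.0005,"z": 0.0005,"ax": 0.4,"ay": -0.8,"az": -6,"claw": 0.05},{"x": -0.001,"y": 0,"z": 0,"ax": 0,"ay": 0,"az": -7,"claw": 0.05},{"x": 0,"y": 0,"z": 0,"ax": 0,"ay": 0,"az": -7,"claw": 0.05},{"x": 0,"y": 0,"z": 0,"ax": 0,"ay": 0,"az": -7,"claw": 0.05},{"x": 0,"y": 0,"z": 0,"ax": 0,"ay": 0,"az": -7,"claw": 0.05}]'

```text
time_s: 4.68
ee_pos: [0.4904, -0.2662, 0.1035]
eef_rot: [-3.141, -0.007, 0.989]
force: [-3.2, 5.7, 4.6]
grip_width: 0.0614
```

```bash
python3 fix.py .4875 -.2708 .103
```

```text
pos [ 0.4904 -0.2662  0.1035] yaw 0.989 j6 0.012 j [-0.566  0.421  1.607  0.008  1.114  0.012] F [-3.2  5.7  4.6] w 0.0614
tool shift [-0.0054  0.0001  0.0005] turn deg [-0.04 -0.39  0.  ]
```

step_arm --steps '[{"x": -0.003,"y": 0,"z": 0.0005,"ax": 0,"ay": -0.4,"az": -7,"claw": 0.05},{"x": -0.002,"y": 0,"z": 0,"ax": 0,"ay": 0,"az": -7,"claw": 0.05},{"x": -0.001,"y": 0,"z": 0,"ax": 0,"ay": 0,"az": -7,"claw": 0.05},{"x": -0.001,"y": 0,"z": 0,"ax": 0,"ay": 0,"az": -7,"claw": 0.05},{"x": -0.001,"y": 0,"z": 0,"ax": 0,"ay": 0,"az": -7,"claw": 0.05}]'

```text
time_s: 5.1
ee_pos: [0.4888, -0.2666, 0.1036]
eef_rot: [3.14, -0.012, 1.614]
force: [-3.1, 7.9, 4.9]
grip_width: 0.0618
```

```bash
python3 fix.py .4875 -.2708 .103
```

```text
pos [ 0.4888 -0.2666  0.1036] yaw 1.614 j6 -0.618 j [-0.57   0.421  1.607  0.011  1.12  -0.618] F [-3.1  7.9  4.9] w 0.0618
tool shift [-0.0041 -0.0015  0.0005] turn deg [ 0.07 -0.67 -0.  ]
```

step_arm --steps '[{"x": -0.001,"y": 0,"z": 0,"ax": 0,"ay": -0.5,"az": -7,"claw": 0.05},{"x": 0,"y": 0,"z": 0,"ax": 0,"ay": 0,"az": -7,"claw": 0.05},{"x": 0,"y": 0,"z": 0,"ax": 0,"ay": 0,"az": -7,"claw": 0.05},{"x": 0,"y": 0,"z": 0,"ax": 0,"ay": 0,"az": -7,"claw": 0.05},{"x": 0,"y": 0,"z": 0,"ax": 0,"ay": 0,"az": -7,"claw": 0.05}]'

```text
time_s: 5.52
ee_pos: [0.4862, -0.2654, 0.1036]
eef_rot: [3.141, -0.01, 2.239]
force: [-4.9, -1.8, 2.5]
grip_width: 0.0616
```

step_arm --steps '[{"x": 0,"y": 0,"z": 0,"ax": 0,"ay": -0.5,"az": -7,"claw": 0.05},{"x": 0,"y": 0,"z": 0,"ax": 0,"ay": 0,"az": -7,"claw": 0.05},{"x": 0,"y": 0,"z": 0,"ax": 0,"ay": 0,"az": -7,"claw": 0.05},{"x": 0,"y": 0,"z": 0,"ax": 0,"ay": 0,"az": -7,"claw": 0.05},{"x": 0,"y": 0,"z": 0,"ax": 0,"ay": 0,"az": -7,"claw": 0.05}]'

```text
time_s: 5.93
ee_pos: [0.4844, -0.2669, 0.1035]
eef_rot: [-3.14, -0.003, 2.863]
force: [-1.0, -2.9, 0.2]
grip_width: 0.0617
```

```bash
python3 fix.py .4875 -.2708 .103
```

```text
pos [ 0.4844 -0.2669  0.1035] yaw 2.863 j6 -1.86 j [-0.569  0.412  1.619 -0.003  1.113 -1.86 ] F [-1.  -2.9  0.2] w 0.0617
tool shift [-0.0041 -0.0029  0.0005] turn deg [-0.09 -0.2   0.  ]
```

step_arm --steps '[{"x": 0,"y": 0,"z": 0,"ax": 0,"ay": 0,"az": -7,"claw": 0.05},{"x": 0,"y": 0,"z": 0,"ax": 0,"ay": 0,"az": -7,"claw": 0.05},{"x": 0,"y": 0,"z": 0,"ax": 0,"ay": 0,"az": -7,"claw": 0.05},{"x": 0,"y": 0,"z": 0,"ax": 0,"ay": 0,"az": -7,"claw": 0.05},{"x": 0,"y": 0,"z": 0,"ax": 0,"ay": 0,"az": -5,"claw": 0.05}]'

```text
time_s: 6.35
ee_pos: [0.484, -0.2689, 0.1035]
eef_rot: [-3.139, -0.005, -2.826]
force: [0.4, -2.6, -0.6]
grip_width: 0.0618
```

```bash
python3 fix.py .4875 -.2708 .103;  python3 - <<'E'
from h import *
s=shot('wrist','d_w'); shot('scene','d_s')
E
```

```text
pos [ 0.484  -0.2689  0.1035] yaw -2.826 j6 -2.454 j [-0.571  0.413  1.619 -0.006  1.111 -2.454] F [ 0.4 -2.6 -0.6] w 0.0618
tool shift [-0.0027 -0.0029  0.0005] turn deg [-0.15 -0.27  0.  ]
```

View pics/d_w.png

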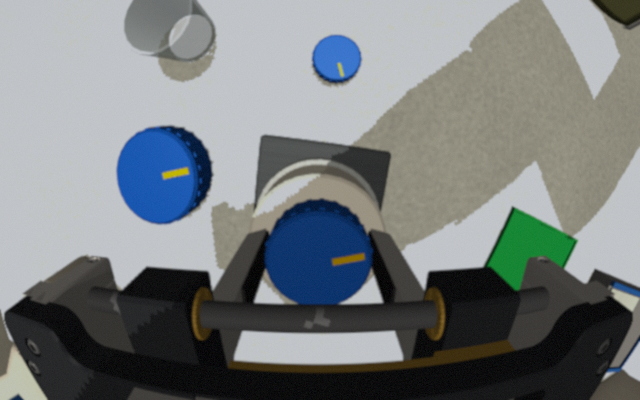

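Run:
```python
from h import *
s=shot('wrist'); C=cloud(s)
hsv=cv2.cvtColor(s['im'],cv2.COLOR_RGB2HSV)
m=np.zeros((400,640),bool); m[190:310,255:380]=1
y=(cv2.inRange(hsv,(12,100,60),(38,255,255))>0)&m
v,u=np.nonzero(y); P=onplane(s,u,v,.127)[:,:2]; c=P.mean(0); w=np.linalg.svd(P-c)[2][0]; print(c,np.arctan2(w[1],w[0]),len(P))
b=(cv2.inRange(hsv,(100,130,30),(125,255,255))>0)&m; v,u=np.nonzero(b); Q=C[b]; Q=Q[abs(Q[:,2]-.127)<.006]; print(cv2.minEnclosingCircle(Q[:,:2].astype(np.float32)),np.median(Q[:,2]))
```

```text
[ 0.47825886 -0.25333718] -1.0663208740204353 200
((0.48442208766937256, -0.26898863911628723), 0.03179244324564934) 0.12724481678530064
```

step_arm --steps '[{"x": 0,"y": 0,"z": 0,"ax": 0,"ay": 0,"az": -1.5,"claw": 0.05},{"x": 0,"y": 0,"z": -0.003,"ax": 0,"ay": 0,"az": 0,"claw": 0.05},{"x": 0,"y": 0,"z": -0.004,"ax": 0,"ay": 0,"az": 0,"claw": 0.05}]'

```text
time_s: 6.75
ee_pos: [0.4841, -0.2689, 0.11]
eef_rot: [-3.139, -0.005, -2.815]
force: [2.0, -3.3, -2.6]
grip_width: 0.0617
```

step_arm --steps '[{"x": 0,"y": 0,"z": -0.01,"ax": 0,"ay": 0,"az": 0,"claw": 0.05},{"x": 0,"y": 0,"z": -0.015,"ax": 0,"ay": 0,"az": 0,"claw": 0.05},{"x": 0,"y": 0,"z": -0.02,"ax": 0,"ay": 0,"az": 0,"claw": 0.05},{"x": 0,"y": 0,"z": -0.02,"ax": 0,"ay": 0,"az": 0,"claw": 0.05},{"x": 0,"y": 0,"z": -0.02,"ax": 0,"ay": 0,"az": 0,"claw": 0.05}]'

```text
time_s: 7.17
ee_pos: [0.4824, -0.2667, 0.1965]
eef_rot: [3.136, -0.01, -2.82]
force: [0.7, 0.3, 0.8]
grip_width: 0.0617
```

```bash
python3 - <<'E'
from h import *
s=shot('wrist','e_w'); 
s=shot('scene','e_s');C=cloud(s); ok=s['d']>0
hsv=cv2.cvtColor(s['im'],cv2.COLOR_RGB2HSV)
g=(cv2.inRange(hsv,(50,100,40),(80,255,255))>0)&(C[...,2]<.02)&(C[...,0]<.8); P=C[g]
print(' tray',len(P),P.mean(0),cv2.minAreaRect(P[:,:2].astype(np.float32)))
E
python3 plan.py .49 -.005 .2 .3
```

```text
tray 1451 [ 0.4904618  -0.00631603  0.00299627] ((0.4904315173625946, -0.0050731077790260315), (0.13794098794460297, 0.13208253681659698), 87.8260269165039)
from [ 0.4836 -0.2674  0.1989] yaw 3.462 tilt [-0.07  0.38  0.  ] rows 26
[{"x": -0.0034, "y": 0.0095, "z": -0.0, "ax": 0, "ay": 0, "az": 6.97, "claw": 0.094}, {"x": -0.0022, "y": 0.0098, "z": -0.0, "ax": 0, "ay": 0, "az": 6.97, "claw": 0.094}, {"x": -0.001, "y": 0.01, "z": -0.0, "ax": 0, "ay": 0, "az": 6.97, "claw": 0.094}, {"x": 0.0002, "y": 0.0101, "z": -0.0, "ax": 0, "ay": 0, "az": 6.97, "claw": 0.094}, {"x": 0.0014, "y": 0.01, "z": -0.0, "ax": 0, "ay": 0, "az": 6.97, "claw": 0.094}]
[{"x": 0.0026, "y": 0.0097, "z": -0.0, "ax": 0, "ay": 0, "az": 6.97, "claw": 0.094}, {"x": 0.0038, "y": 0.0094, "z": -0.0, "ax": 0, "ay": 0, "az": 6.97, "claw": 0.094}, {"x": 0.0049, "y": 0.0088, "z": -0.0, "ax": 0, "ay": 0, "az": 6.97, "claw": 0.094}, {"x": 0.0059, "y": 0.0082, "z": -0.0, "ax": 0, "ay": 0, "az": 6.97, "claw": 0.094}, {"x": 0.0069, "y": 0.0074, "z": -0.0, "ax": 0, "ay": 0, "az": 6.97, "claw": 0.094}]
[{"x": 0.0077, "y": 0.0065, "
[... 623 characters left out ...]
6.97, "claw": 0.094}, {"x": 0.0097, "y": -0.0027, "z": -0.0, "ax": 0, "ay": 0, "az": 6.97, "claw": 0.094}, {"x": 0.0093, "y": -0.0039, "z": -0.0, "ax": 0, "ay": 0, "az": 6.97, "claw": 0.094}]
[{"x": 0.0088, "y": -0.005, "z": -0.0, "ax": 0, "ay": 0, "az": 6.97, "claw": 0.094}, {"x": 0.0081, "y": -0.006, "z": -0.0, "ax": 0, "ay": 0, "az": 6.97, "claw": 0.094}, {"x": 0.0073, "y": -0.007, "z": -0.0, "ax": 0, "ay": 0, "az": 6.97, "claw": 0.094}, {"x": 0.0064, "y": -0.0078, "z": -0.0, "ax": 0, "ay": 0, "az": 6.97, "claw": 0.094}, {"x": 0.0054, "y": -0.0085, "z": -0.0, "ax": 0, "ay": 0, "az": 6.97, "claw": 0.094}]
[{"x": 0.0044, "y": -0.0091, "z": -0.0, "ax": 0, "ay": 0, "az": 6.97, "claw": 0.094}]
```

View pics/e_w.png

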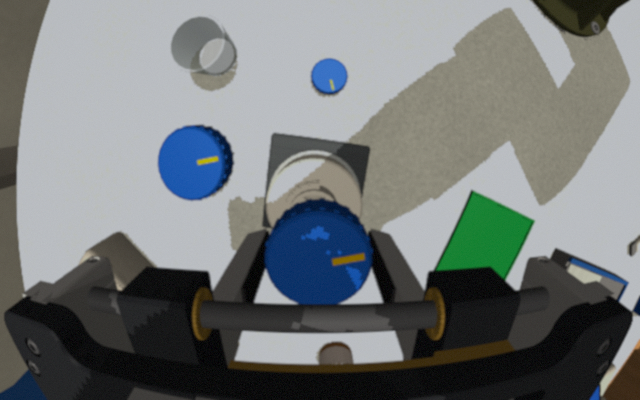

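View pics/e_s.png

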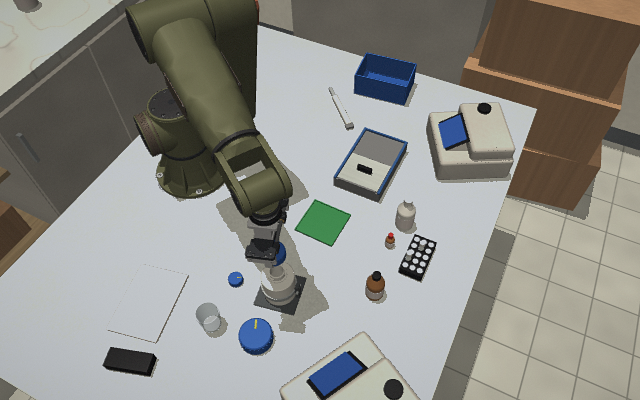

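```bash
sed -i 's/claw=0.094/claw=float(__import__("os").environ.get("CLAW","0.094"))/' plan.py; CLAW=0.05 python3 plan.py .49 -.004 .16 3.14
```

```text
from [ 0.4836 -0.2674  0.1989] yaw 3.462 tilt [-0.07  0.38  0.  ] rows 7
[{"x": -0.0127, "y": 0.0354, "z": 0.0056, "ax": 0, "ay": 0, "az": 2.63, "claw": 0.05}, {"x": -0.0111, "y": 0.036, "z": 0.0056, "ax": 0, "ay": 0, "az": 2.63, "claw": 0.05}, {"x": -0.0094, "y": 0.0365, "z": 0.0056, "ax": 0, "ay": 0, "az": 2.63, "claw": 0.05}, {"x": -0.0077, "y": 0.0368, "z": 0.0056, "ax": 0, "ay": 0, "az": 2.63, "claw": 0.05}, {"x": -0.006, "y": 0.0372, "z": 0.0056, "ax": 0, "ay": 0, "az": 2.63, "claw": 0.05}]
[{"x": -0.0043, "y": 0.0374, "z": 0.0056, "ax": 0, "ay": 0, "az": 2.63, "claw": 0.05}, {"x": -0.0026, "y": 0.0376, "z": 0.0056, "ax": 0, "ay": 0, "az": 2.63, "claw": 0.05}]
```

step_arm --steps '[{"x": -0.009,"y": 0.02,"z": 0,"ax": 0,"ay": 0,"az": 2.6,"claw": 0.05},{"x": -0.011,"y": 0.036,"z": 0.003,"ax": 0,"ay": 0,"az": 2.6,"claw": 0.05},{"x": -0.009,"y": 0.0365,"z": 0.0056,"ax": 0,"ay": 0,"az": 2.6,"claw": 0.05},{"x": -0.008,"y": 0.037,"z": 0.0056,"ax": 0,"ay": 0,"az": 2.6,"claw": 0.05},{"x": -0.006,"y": 0.037,"z": 0.0056,"ax": 0,"ay": 0,"az": 2.6,"claw": 0.05}]'

```text
time_s: 7.68
ee_pos: [0.4876, -0.0938, 0.1769]
eef_rot: [3.141, -0.008, -3.068]
force: [1.2, 0.0, -1.2]
grip_width: 0.0614
```

```bash
python3 - <<'E'
from h import *
s=shot('side','f_side');C=cloud(s)
hsv=cv2.cvtColor(s['im'],cv2.COLOR_RGB2HSV)
g=(cv2.inRange(hsv,(50,100,40),(80,255,255))>0)&(C[...,2]<.02)&(C[...,0]<.8); P=C[g]
print(' tray',len(P),P.mean(0),cv2.minAreaRect(P[:,:2].astype(np.float32)))
E
CLAW=0.05 python3 plan.py .49 -.004 .1 3.14
```

```text
tray 1155 [ 0.48754205 -0.00100976  0.00378359] ((0.4883684813976288, -0.0027473121881484985), (0.13807976245880127, 0.1311366856098175), 88.55777740478516)
from [ 0.4872 -0.0883  0.1757] yaw 3.213 tilt [-0.14  0.59  0.  ] rows 3
[{"x": -0.003, "y": 0.028, "z": 0.0252, "ax": 0, "ay": 0, "az": 1.4, "claw": 0.05}, {"x": -0.0023, "y": 0.028, "z": 0.0252, "ax": 0, "ay": 0, "az": 1.4, "claw": 0.05}, {"x": -0.0016, "y": 0.0281, "z": 0.0252, "ax": 0, "ay": 0, "az": 1.4, "claw": 0.05}]
```

step_arm --steps '[{"x": -0.003,"y": 0.028,"z": 0.015,"ax": 0,"ay": 0.6,"az": 1.4,"claw": 0.05},{"x": -0.002,"y": 0.028,"z": 0.025,"ax": 0,"ay": 0,"az": 1.4,"claw": 0.05},{"x": -0.002,"y": 0.026,"z": 0.025,"ax": 0,"ay": 0,"az": 1.4,"claw": 0.05},{"x": 0,"y": 0,"z": 0.01,"ax": 0,"ay": 0,"az": 0,"claw": 0.05},{"x": 0,"y": 0,"z": 0,"ax": 0,"ay": 0,"az": 0,"claw": 0.05}]'

```text
time_s: 8.15
ee_pos: [0.4858, 0.0018, 0.0957]
eef_rot: [3.14, -0.025, 3.137]
force: [0.6, -0.7, -0.8]
grip_width: 0.0618
```

```bash
python3 fix.py .49 -.004 .03 3.14
```

```text
pos [0.4858 0.0018 0.0957] yaw 3.137 j6 -1.638 j [-0.072  0.299  1.799 -0.     1.069 -1.638] F [ 0.6 -0.7 -0.8] w 0.0618
tool shift [-0.0059 -0.0058  0.0656] turn deg [ 0.08 -1.43 -0.18]
```

step_arm --steps '[{"x": -0.004,"y": -0.004,"z": 0.02,"ax": 0,"ay": -1.4,"az": 0,"claw": 0.05},{"x": 0,"y": 0,"z": 0.025,"ax": 0,"ay": 0,"az": 0,"claw": 0.05},{"x": 0,"y": 0,"z": 0.01,"ax": 0,"ay": 0,"az": 0,"claw": 0.05},{"x": 0,"y": 0,"z": 0.0,"ax": 0,"ay": 0,"az": 0,"claw": 0.05}]'

```text
time_s: 8.48
ee_pos: [0.4891, -0.0025, 0.0396]
eef_rot: [3.14, -0.0, 3.136]
force: [-0.8, 0.5, 0.4]
grip_width: 0.0615
```

```bash
python3 fix.py .49 -.004 .009 3.14
python3 - <<'E'
from h import *
shot('wrist','g_w')
E
```

```text
pos [ 0.4891 -0.0025  0.0396] yaw 3.136 j6 -1.648 j [-0.081  0.381  1.844  0.002  0.917 -1.648] F [-0.8  0.5  0.4] w 0.0615
tool shift [-0.001  -0.0015  0.0306] turn deg [ 0.1  -0.03 -0.22]
```

View pics/g_w.png

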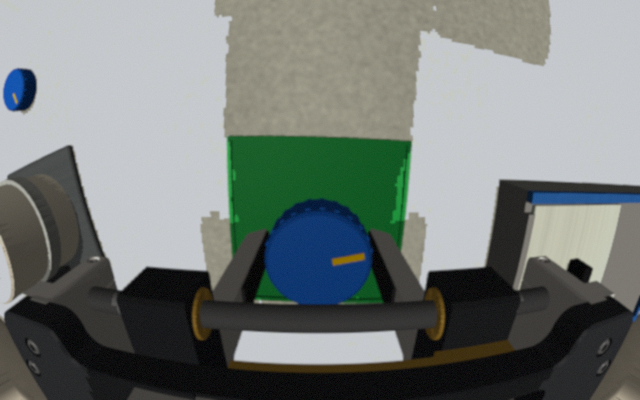

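step_arm --steps '[{"x": -0.001,"y": -0.001,"z": 0.018,"ax": 0,"ay": 0,"az": 0,"claw": 0.05},{"x": 0,"y": 0,"z": 0.008,"ax": 0,"ay": 0,"az": 0,"claw": 0.05},{"x": 0,"y": 0,"z": 0.0,"ax": 0,"ay": 0,"az": 0,"claw": 0.05}]'

```text
time_s: 8.78
ee_pos: [0.4925, -0.0044, 0.0174]
eef_rot: [3.14, 0.004, 3.135]
force: [0.3, 0.0, -0.9]
grip_width: 0.0616
```

step_arm --steps '[{"x": 0.001,"y": 0,"z": 0.006,"ax": 0,"ay": 0,"az": 0,"claw": 0.05},{"x": 0,"y": 0,"z": 0.002,"ax": 0,"ay": 0,"az": 0,"claw": 0.05},{"x": 0,"y": 0,"z": 0.001,"ax": 0,"ay": 0,"az": 0,"claw": 0.05}]'

```text
time_s: 9.03
ee_pos: [0.4928, -0.0047, 0.0105]
eef_rot: [3.14, 0.007, 3.134]
force: [0.2, 0.8, -0.1]
grip_width: 0.0615
```

step_arm --steps '[{"x": 0,"y": 0,"z": 0.001,"ax": 0,"ay": -0.4,"az": 0,"claw": 0.05},{"x": 0,"y": 0,"z": 0.001,"ax": 0,"ay": 0,"az": 0,"claw": 0.05},{"x": 0,"y": 0,"z": 0.0,"ax": 0,"ay": 0,"az": 0,"claw": 0.078},{"x": 0,"y": 0,"z": 0.0,"ax": 0,"ay": 0,"az": 0,"claw": 0.078},{"x": 0,"y": 0,"z": 0.0,"ax": 0,"ay": 0,"az": 0,"claw": 0.078}]'

```text
time_s: 9.45
ee_pos: [0.4935, -0.0047, 0.0097]
eef_rot: [3.14, 0.017, 3.134]
force: [-0.7, -0.2, 0.6]
grip_width: 0.077
```

step_arm --steps '[{"x": 0,"y": 0,"z": -0.01,"ax": 0,"ay": 0,"az": 0,"claw": 0.078},{"x": 0,"y": 0,"z": -0.03,"ax": 0,"ay": 0,"az": 0,"claw": 0.078},{"x": 0,"y": 0,"z": -0.04,"ax": 0,"ay": 0,"az": 0,"claw": 0.07},{"x": 0,"y": 0,"z": -0.04,"ax": 0,"ay": 0,"az": 0,"claw": 0.06}]'

```text
time_s: 9.78
ee_pos: [0.4874, -0.0045, 0.1285]
eef_rot: [3.139, 0.003, 3.134]
force: [-0.1, 0.1, 0.4]
grip_width: 0.0681
```

```bash
python3 - <<'E'
from h import *
s=shot('scene','h_s');s=shot('wrist','h_w');C=cloud(s)
hsv=cv2.cvtColor(s['im'],cv2.COLOR_RGB2HSV)
b=(cv2.inRange(hsv,(100,130,30),(125,255,255))>0)&(abs(C[...,2]-.03)<.006)&(np.hypot(C[...,0]-.49,C[...,1])<.07); P=C[b]; print('cap',len(P),cv2.minEnclosingCircle(P[:,:2].astype(np.float32)),np.median(P[:,2]),P[:,2].min())
E
CLAW=0.05 python3 plan.py .535 .21 .12 3.14
```

```text
cap 2931 ((0.4939216375350952, -0.005309009458869696), 0.031105471774935722) 0.032157049923544234 0.024021944126382866
from [ 0.4908 -0.0047  0.1333] yaw 3.136 tilt [-0.07 -0.83 -0.  ] rows 6
[{"x": -0.0072, "y": 0.0358, "z": 0.0022, "ax": 0, "ay": 0, "az": -0.04, "claw": 0.05}, {"x": -0.0072, "y": 0.0358, "z": 0.0022, "ax": 0, "ay": 0, "az": -0.04, "claw": 0.05}, {"x": -0.0072, "y": 0.0358, "z": 0.0022, "ax": 0, "ay": 0, "az": -0.04, "claw": 0.05}, {"x": -0.0072, "y": 0.0358, "z": 0.0022, "ax": 0, "ay": 0, "az": -0.04, "claw": 0.05}, {"x": -0.0073, "y": 0.0358, "z": 0.0022, "ax": 0, "ay": 0, "az": -0.04, "claw": 0.05}]
[{"x": -0.0073, "y": 0.0358, "z": 0.0022, "ax": 0, "ay": 0, "az": -0.04, "claw": 0.05}]
```

View pics/h_w.png

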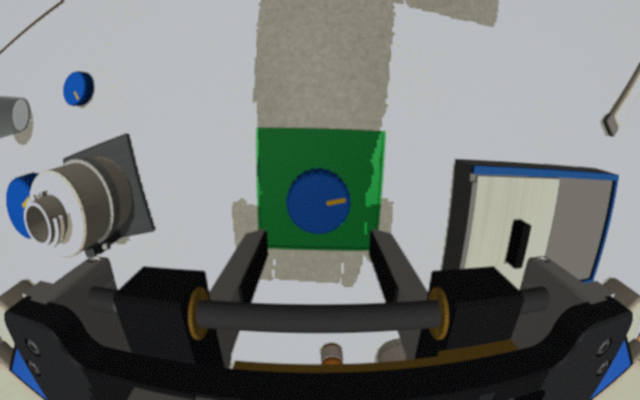

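The wrist view shows the cap flat in the middle of the tray at (318,201), and its top at 32 mm is the expected 4+28. The jar is open at left (45,215). Next is the knob.

step_arm --steps '[{"x": -0.007,"y": 0.02,"z": 0,"ax": 0,"ay": 0,"az": 0,"claw": 0.05},{"x": -0.007,"y": 0.036,"z": 0,"ax": 0,"ay": 0,"az": 0,"claw": 0.04},{"x": -0.007,"y": 0.036,"z": 0,"ax": 0,"ay": 0,"az": 0,"claw": 0.04},{"x": -0.007,"y": 0.036,"z": 0,"ax": 0,"ay": 0,"az": 0,"claw": 0.04},{"x": -0.007,"y": 0.036,"z": 0,"ax": 0,"ay": 0,"az": 0,"claw": 0.04}]'

```text
time_s: 10.3
ee_pos: [0.5287, 0.1596, 0.1388]
eef_rot: [3.141, 0.022, 3.125]
force: [0.5, -0.6, -0.1]
grip_width: 0.0403
```

step_arm --steps '[{"x": -0.006,"y": 0.025,"z": 0,"ax": 0,"ay": 0,"az": 0,"claw": 0.04},{"x": 0,"y": 0,"z": 0,"ax": 0,"ay": 0,"az": 0,"claw": 0.04}]'

```text
time_s: 10.47
ee_pos: [0.5352, 0.1911, 0.1393]
eef_rot: [3.14, 0.022, 3.129]
force: [-1.1, 0.4, 1.0]
grip_width: 0.0402
```

```bash
python3 - <<'E'
from h import *
s=shot('wrist','i_w');C=cloud(s);ok=s['d']>0
hsv=cv2.cvtColor(s['im'],cv2.COLOR_RGB2HSV)
k=(hsv[...,2]<70)&(C[...,2]>.055)&(C[...,2]<.072)&(np.hypot(C[...,0]-.535,C[...,1]-.21)<.05)&ok; P=C[k]; print('knob',len(P),cv2.minAreaRect(P[:,:2].astype(np.float32)),np.median(P[:,2]))
b=(cv2.inRange(hsv,(95,130,30),(125,255,255))>0)&(abs(C[...,2]-.045)<.012)&ok; P=C[b]; P=P[np.hypot(P[:,0]-.535,P[:,1]-.267)<.2];print('rails',len(P),cv2.minAreaRect(P[:,:2].astype(np.float32)),np.percentile(P[:,2],[5,50,95]))
print(P[:,:2].min(0),P[:,:2].max(0))
E
python3 fix.py .535 .21 .06 3.1416
```

```text
knob 798 ((0.5330662727355957, 0.2077779322862625), (0.011570494621992111, 0.049784205853939056), 89.54106140136719) 0.067090432571848
rails 3669 ((0.5340518951416016, 0.2674698829650879), (0.24405717849731445, 0.15796791017055511), 89.84851837158203) [0.04472708 0.04722884 0.04844516]
[0.45497355 0.14564155] [0.61334845 0.38964472]
pos [0.5348 0.1896 0.1391] yaw 3.129 j6 -1.278 j [ 0.279  0.388  1.564 -0.006  1.169 -1.278] F [ 0.4 -0.2 -1. ] w 0.0403
tool shift [0.0018 0.0203 0.0791] turn deg [ 0.06  1.25 -0.71]
```

View pics/i_w.png

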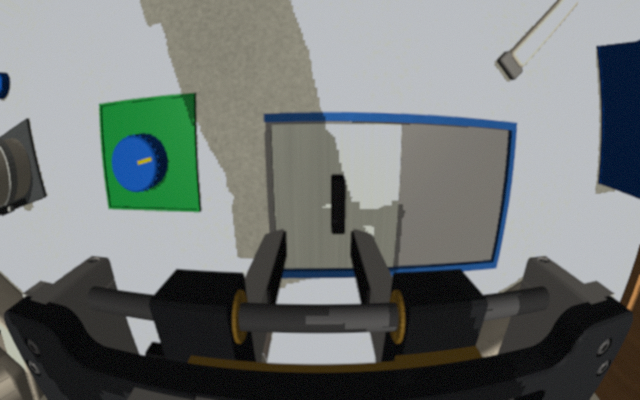

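step_arm --steps '[{"x": 0.002,"y": 0.0184,"z": 0.01,"ax": 0,"ay": 1.2,"az": -0.7,"claw": 0.036},{"x": 0,"y": 0,"z": 0.03,"ax": 0,"ay": 0,"az": 0,"claw": 0.036},{"x": 0,"y": 0,"z": 0.018,"ax": 0,"ay": 0,"az": 0,"claw": 0.036},{"x": 0,"y": 0,"z": 0,"ax": 0,"ay": 0,"az": 0,"claw": 0.036}]'

```text
time_s: 10.85
ee_pos: [0.5333, 0.2065, 0.0808]
eef_rot: [3.14, 0.002, -3.142]
force: [-0.6, -0.2, 1.2]
grip_width: 0.0361
```

```bash
python3 fix.py .533 .208 .05 3.1416
```

```text
pos [0.5333 0.2065 0.0808] yaw -3.142 j6 -1.266 j [ 3.050e-01  4.760e-01  1.585e+00  1.000e-03  1.078e+00 -1.266e+00] F [-0.6 -0.2  1.2] w 0.0361
tool shift [0.0004 0.0015 0.0308] turn deg [0.07 0.13 0.  ]
```

step_arm --steps '[{"x": 0,"y": 0.0015,"z": 0.015,"ax": 0,"ay": 0,"az": 0,"claw": 0.036},{"x": 0,"y": 0,"z": 0.01,"ax": 0,"ay": 0,"az": 0,"claw": 0.036},{"x": 0,"y": 0,"z": 0.003,"ax": 0,"ay": 0,"az": 0,"claw": 0.03},{"x": 0,"y": 0,"z": 0,"ax": 0,"ay": 0,"az": 0,"claw": 0.025}]'

```text
time_s: 11.18
ee_pos: [0.5339, 0.205, 0.0541]
eef_rot: [3.141, 0.003, 3.139]
force: [0.2, -0.4, -0.6]
grip_width: 0.027
```

step_arm --steps '[{"x": 0,"y": 0.003,"z": 0.002,"ax": 0,"ay": 0,"az": 0,"claw": 0.018},{"x": 0,"y": 0,"z": 0.0,"ax": 0,"ay": 0,"az": 0,"claw": 0.018},{"x": 0,"y": 0.004,"z": 0,"ax": 0,"ay": 0,"az": 0,"claw": 0.018},{"x": 0,"y": 0.01,"z": 0,"ax": 0,"ay": 0,"az": 0,"claw": 0.018}]' --grip_force 5

```text
time_s: 11.52
ee_pos: [0.5353, 0.2212, 0.0549]
eef_rot: [3.14, 0.006, 3.136]
force: [-0.1, -1.2, -0.6]
grip_width: 0.0179
```

step_arm --steps '[{"x": 0.001,"y": 0.02,"z": 0.002,"ax": 0,"ay": 0,"az": 0,"claw": 0.018},{"x": 0.0005,"y": 0.02,"z": 0.001,"ax": 0,"ay": 0.3,"az": 0,"claw": 0.018},{"x": 0.0005,"y": 0.02,"z": 0,"ax": 0,"ay": 0,"az": 0,"claw": 0.018},{"x": 0.0005,"y": 0.015,"z": 0,"ax": 0,"ay": 0,"az": 0,"claw": 0.018}]'

```text
time_s: 11.85
ee_pos: [0.5341, 0.3001, 0.0543]
eef_rot: [3.14, 0.003, 3.134]
force: [-0.6, -1.7, -0.9]
grip_width: 0.018
```

```bash
python3 fix.py .533 .329 .053 3.1416
```

```text
pos [0.5341 0.3001 0.0543] yaw 3.134 j6 -1.111 j [ 4.520e-01  5.910e-01  1.475e+00 -1.000e-03  1.072e+00 -1.111e+00] F [-0.6 -1.7 -0.9] w 0.018
tool shift [0.0013 0.0289 0.0013] turn deg [ 0.06  0.19 -0.43]
```

step_arm --steps '[{"x": 0.001,"y": 0.012,"z": 0.001,"ax": 0,"ay": 0,"az": -0.4,"claw": 0.018},{"x": 0.0005,"y": 0.008,"z": 0,"ax": 0,"ay": 0,"az": 0,"claw": 0.018},{"x": 0,"y": 0.004,"z": 0,"ax": 0,"ay": 0,"az": 0,"claw": 0.018}]'

```text
time_s: 12.1
ee_pos: [0.5323, 0.3289, 0.0539]
eef_rot: [3.14, 0.005, -3.138]
force: [1.8, -3.6, 1.2]
grip_width: 0.018
```

```bash
python3 fix.py .533 .329 .053 3.1416;  python3 - <<'E'
from h import *
s=shot('wrist','j_w');C=cloud(s);ok=s['d']>0
E
```

```text
pos [0.5323 0.3289 0.0539] yaw -3.138 j6 -1.078 j [ 0.496  0.616  1.434 -0.002  1.086 -1.078] F [ 1.8 -3.6  1.2] w 0.018
tool shift [-0.0007  0.0001  0.0009] turn deg [0.06 0.29 0.18]
```

View pics/j_w.png

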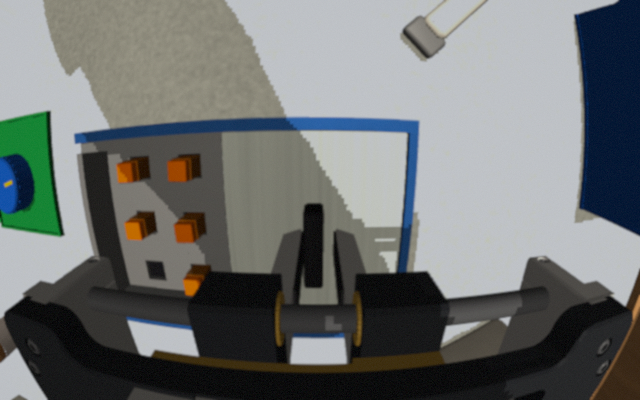

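Five cells are visible, at (130,170), (182,168), (138,228), (188,229) and (197,283). The pocket at (155,269) is empty. I'll back off the knob, rise and measure the cells.

step_arm --steps '[{"x": 0,"y": -0.003,"z": 0,"ax": 0,"ay": 0,"az": 0,"claw": 0.024},{"x": 0,"y": 0,"z": -0.01,"ax": 0,"ay": 0,"az": 0,"claw": 0.03},{"x": 0,"y": 0,"z": -0.03,"ax": 0,"ay": 0,"az": 0,"claw": 0.034},{"x": 0,"y": -0.02,"z": -0.04,"ax": 0,"ay": 0,"az": 0,"claw": 0.034},{"x": 0,"y": -0.04,"z": -0.03,"ax": 0,"ay": 0,"az": 0,"claw": 0.034}]'

```text
time_s: 12.57
ee_pos: [0.5291, 0.2723, 0.157]
eef_rot: [-3.139, -0.006, -3.136]
force: [0.7, -0.7, 0.3]
grip_width: 0.0337
```

step_arm --steps '[{"x": 0.01,"y": -0.04,"z": 0,"ax": 0,"ay": 0,"az": 0,"claw": 0.034},{"x": 0.01,"y": -0.04,"z": 0,"ax": 0,"ay": 0,"az": 0,"claw": 0.034},{"x": 0,"y": 0,"z": 0,"ax": 0,"ay": 0,"az": 0,"claw": 0.034}]'

```text
time_s: 12.82
ee_pos: [0.5108, 0.1852, 0.1665]
eef_rot: [3.14, 0.006, -3.139]
force: [0.6, -0.2, 0.6]
grip_width: 0.0338
```

```bash
cat > cells.py <<'E'
from h import *
import sys
s=shot('wrist',sys.argv[1]);C=cloud(s);ok=s['d']>0
o=ctrl.get_obs();print(o['ee_pos'].round(4),o['eef_rot'].round(3))
hsv=cv2.cvtColor(s['im'],cv2.COLOR_RGB2HSV)
b=((cv2.inRange(hsv,(5,150,60),(22,255,255))>0)&(abs(C[...,2]-.036)<.006)&ok&(abs(C[...,0]-.535)<.09)&(abs(C[...,1]-.2)<.08)).astype(np.uint8)
n,l,st,ce=cv2.connectedComponentsWithStats(b)
for i in range(1,n):
    if st[i,4]>60:
        P=C[l==i]; r=cv2.minAreaRect(P[:,:2].astype(np.float32)); print(ce[i].round(),st[i,4],np.round(r[0],4),np.round(r[1],4),round(r[2],1),'z',np.median(P[:,2]).round(4))
k=(hsv[...,2]<70)&(C[...,2]>.055)&(C[...,2]<.072)&(np.hypot(C[...,0]-.535,C[...,1]-.32)<.05)&ok; P=C[k]
if len(P)>50: print('knob',len(P),cv2.minAreaRect(P[:,:2].astype(np.float32)))
E
python3 cells.py k_w
```

```text
[0.5114 0.1873 0.1667] [ 3.139  0.007 -3.139]
[317. 171.] 232 [0.4878 0.1844] [0.0153 0.0152] 89.6 z 0.0362
[362. 172.] 215 [0.4875 0.2299] [0.0148 0.0149] 89.7 z 0.036
[317. 214.] 208 [0.5333 0.1839] [0.0148 0.0146] 90.0 z 0.0362
[360. 214.] 195 [0.5335 0.2298] [0.0142 0.0142] 3.0 z 0.0363
knob 619 ((0.5311182737350464, 0.32443222403526306), (0.048493657261133194, 0.011382789351046085), 1.1639162302017212)
```

View pics/k_w.png

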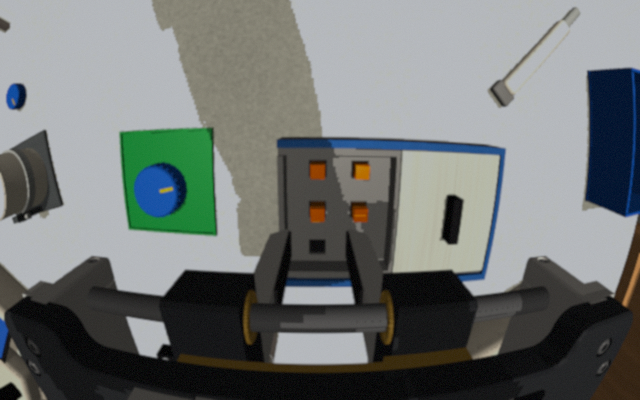

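Grid fit: pocket columns x = 0.4877, 0.5334 and 0.579, rows y = 0.184 and 0.230, with tops at 36 mm as specified. That puts the rack centre at (0.5335,0.264). I'll pick the first cell at (0.4877,0.1842).

step_arm --steps '[{"x": 0.0237,"y": -0.003,"z": 0.025,"ax": 0,"ay": 0.4,"az": 0,"claw": 0.032},{"x": 0,"y": 0,"z": 0.035,"ax": 0,"ay": 0,"az": 0,"claw": 0.032},{"x": 0,"y": 0,"z": 0.03,"ax": 0,"ay": 0,"az": 0,"claw": 0.032},{"x": 0,"y": 0,"z": 0.015,"ax": 0,"ay": 0,"az": 0,"claw": 0.032},{"x": 0,"y": 0,"z": 0,"ax": 0,"ay": 0,"az": 0,"claw": 0.032}]'

```text
time_s: 13.28
ee_pos: [0.4896, 0.1849, 0.063]
eef_rot: [3.135, 0.008, 3.14]
force: [-0.1, 0.3, 0.1]
grip_width: 0.032
```

```bash
python3 fix.py .4877 .1842 .018 3.1416
```

```text
pos [0.4896 0.1849 0.063 ] yaw 3.14 j6 -1.282 j [ 0.289  0.403  1.743  0.004  0.986 -1.282] F [-0.1  0.3  0.1] w 0.032
tool shift [ 0.0022 -0.001   0.045 ] turn deg [ 0.35  0.44 -0.09]
```

step_arm --steps '[{"x": 0.002,"y": -0.001,"z": 0.02,"ax": 0.3,"ay": 0.4,"az": 0,"claw": 0.032},{"x": 0,"y": 0,"z": 0.017,"ax": 0,"ay": 0,"az": 0,"claw": 0.032},{"x": 0,"y": 0,"z": 0.006,"ax": 0,"ay": 0,"az": 0,"claw": 0.032},{"x": 0,"y": 0,"z": 0,"ax": 0,"ay": 0,"az": 0,"claw": 0.032}]'

```text
time_s: 13.62
ee_pos: [0.4897, 0.186, 0.022]
eef_rot: [3.139, 0.003, 3.14]
force: [-0.5, 0.6, 1.0]
grip_width: 0.0319
```

```bash
python3 fix.py .4877 .1842 .018 3.1416
```

```text
pos [0.4897 0.186  0.022 ] yaw 3.14 j6 -1.278 j [ 0.292  0.472  1.758  0.002  0.908 -1.278] F [-0.5  0.6  1. ] w 0.0319
tool shift [ 0.002  -0.0018  0.004 ] turn deg [ 0.13  0.17 -0.08]
```

step_arm --steps '[{"x": 0.002,"y": -0.002,"z": 0.004,"ax": 0,"ay": 0,"az": 0,"claw": 0.032},{"x": 0,"y": 0,"z": 0,"ax": 0,"ay": 0,"az": 0,"claw": 0.01},{"x": 0,"y": 0,"z": 0,"ax": 0,"ay": 0,"az": 0,"claw": 0.01},{"x": 0,"y": 0,"z": 0,"ax": 0,"ay": 0,"az": 0,"claw": 0.01},{"x": 0,"y": 0,"z": 0,"ax": 0,"ay": 0,"az": 0,"claw": 0.01}]' --grip_force 20

```text
time_s: 14.03
ee_pos: [0.4898, 0.1848, 0.0223]
eef_rot: [3.138, 0.008, 3.14]
force: [-0.3, 0.4, -0.3]
grip_width: 0.0157
```

step_arm --steps '[{"x": 0,"y": 0,"z": -0.015,"ax": 0,"ay": 0,"az": 0,"claw": 0.01},{"x": 0,"y": 0,"z": -0.035,"ax": 0,"ay": 0,"az": 0,"claw": 0.01},{"x": 0,"y": 0,"z": -0.04,"ax": 0,"ay": 0,"az": 0,"claw": 0.01},{"x": 0,"y": -0.02,"z": -0.035,"ax": 0,"ay": 0,"az": 0,"claw": 0.01},{"x": 0,"y": -0.035,"z": -0.02,"ax": 0,"ay": 0,"az": 0,"claw": 0.01}]'

```text
time_s: 14.45
ee_pos: [0.4861, 0.131, 0.1698]
eef_rot: [3.139, 0.001, -3.138]
force: [0.3, -0.4, 0.6]
grip_width: 0.0161
```

step_arm --steps '[{"x": 0,"y": -0.04,"z": 0,"ax": 0,"ay": 0,"az": 0,"claw": 0.01},{"x": 0,"y": -0.04,"z": 0,"ax": 0,"ay": 0,"az": 0,"claw": 0.01},{"x": 0,"y": -0.04,"z": 0,"ax": 0,"ay": 0,"az": 0,"claw": 0.01},{"x": 0,"y": -0.04,"z": 0,"ax": 0,"ay": 0,"az": 0,"claw": 0.01},{"x": 0,"y": -0.04,"z": 0,"ax": 0,"ay": 0,"az": 0,"claw": 0.01}]'

```text
time_s: 14.87
ee_pos: [0.4883, -0.0751, 0.179]
eef_rot: [3.139, 0.017, -3.133]
force: [1.4, 0.3, -0.9]
grip_width: 0.0161
```

step_arm --steps '[{"x": 0,"y": -0.04,"z": 0,"ax": 0,"ay": 0,"az": 0,"claw": 0.01},{"x": 0,"y": -0.04,"z": 0,"ax": 0,"ay": 0,"az": 0,"claw": 0.01},{"x": 0,"y": -0.03,"z": 0,"ax": 0,"ay": 0,"az": 0,"claw": 0.01},{"x": 0,"y": 0,"z": 0,"ax": 0,"ay": 0,"az": 0,"claw": 0.01}]'

```text
time_s: 15.2
ee_pos: [0.4876, -0.196, 0.181]
eef_rot: [-3.142, 0.02, -3.137]
force: [-0.3, -0.3, -0.7]
grip_width: 0.0159
```

```bash
python3 fix.py .487 -.270 .17 3.1416
python3 - <<'E'
from h import *
s=shot('wrist','l_w');C=cloud(s);ok=s['d']>0
E
```

```text
pos [ 0.4876 -0.196   0.181 ] yaw -3.137 j6 -2.035 j [-0.457  0.256  1.636  0.009  1.232 -2.035] F [-0.3 -0.3 -0.7] w 0.0159
tool shift [ 0.0011 -0.074   0.011 ] turn deg [0.   1.14 0.24]
```

View pics/l_w.png

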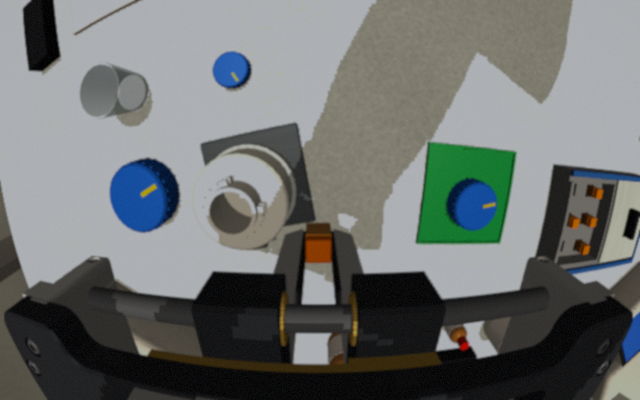

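```bash
cat > mouth.py <<'E'
from h import *
import sys
s=shot('wrist',sys.argv[1]);C=cloud(s);ok=s['d']>0
m=ok&(C[...,2]>.1195)&(C[...,2]<.127)&(np.hypot(C[...,0]-.487,C[...,1]+.27)<.05)
P=C[m][:,:2]; print(len(P))
# fit rim annulus 37..44 dia
from scipy.optimize import least_squares
f=lambda q:np.hypot(P[:,0]-q[0],P[:,1]-q[1])-q[2]
r=least_squares(f,[.487,-.27,.02],loss='soft_l1',f_scale=.002); print(r.x, np.abs(r.fun).mean())
E
python3 mouth.py l2_w
```

```text
759
[ 0.4862307  -0.26860532  0.0201785 ] 0.0010443341532130974
```

step_arm --steps '[{"x": 0,"y": -0.035,"z": 0,"ax": 0,"ay": 1.1,"az": 0,"claw": 0.01},{"x": 0,"y": -0.036,"z": 0,"ax": 0,"ay": 0,"az": 0,"claw": 0.01},{"x": 0,"y": 0,"z": 0.02,"ax": 0,"ay": 0,"az": 0,"claw": 0.01},{"x": 0,"y": 0,"z": 0,"ax": 0,"ay": 0,"az": 0,"claw": 0.01}]'

```text
time_s: 15.63
ee_pos: [0.4896, -0.2611, 0.1618]
eef_rot: [3.141, 0.001, -3.13]
force: [-0.5, 0.7, -1.3]
grip_width: 0.0158
```

```bash
python3 fix.py .488 -.269 .126 3.1416
python3 - <<'E'
from h import *
s=shot('wrist','m_w')
E
```

```text
pos [ 0.4896 -0.2611  0.1618] yaw -3.13 j6 -2.14 j [-5.570e-01  3.490e-01  1.561e+00  2.000e-03  1.231e+00 -2.140e+00] F [-0.5  0.7 -1.3] w 0.0158
tool shift [ 0.0017 -0.0079  0.0358] turn deg [0.05 0.09 0.66]
```

View pics/m_w.png

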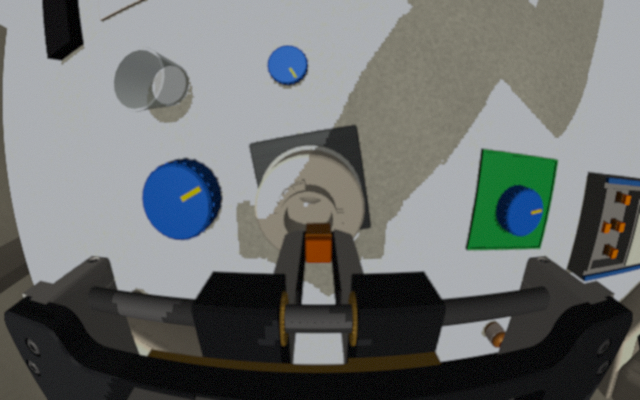

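step_arm --steps '[{"x": 0.002,"y": -0.008,"z": 0,"ax": 0,"ay": 0,"az": 0.6,"claw": 0.01},{"x": 0,"y": 0,"z": 0.015,"ax": 0,"ay": 0,"az": 0,"claw": 0.01},{"x": 0,"y": 0,"z": 0.01,"ax": 0,"ay": 0,"az": 0,"claw": 0.01},{"x": 0,"y": 0,"z": 0,"ax": 0,"ay": 0,"az": 0,"claw": 0.01}]'

```text
time_s: 16.02
ee_pos: [0.4905, -0.267, 0.1429]
eef_rot: [-3.138, 0.008, -3.137]
force: [0.9, 0.3, -0.1]
grip_width: 0.016
```

```bash
python3 fix.py .488 -.269 .126 3.1416
```

```text
pos [ 0.4905 -0.267   0.1429] yaw -3.137 j6 -2.141 j [-5.650e-01  3.710e-01  1.577e+00  2.000e-03  1.185e+00 -2.141e+00] F [ 0.9  0.3 -0.1] w 0.016
tool shift [ 0.0026 -0.0019  0.0169] turn deg [-0.18  0.47  0.27]
```

step_arm --steps '[{"x": 0.003,"y": -0.002,"z": 0,"ax": 0,"ay": 0.4,"az": 0,"claw": 0.01},{"x": 0,"y": 0,"z": 0.009,"ax": 0,"ay": 0,"az": 0,"claw": 0.01},{"x": 0,"y": 0,"z": 0.004,"ax": 0,"ay": 0,"az": 0,"claw": 0.01},{"x": 0,"y": 0,"z": 0,"ax": 0,"ay": 0,"az": 0,"claw": 0.01}]'

```text
time_s: 16.35
ee_pos: [0.488, -0.2685, 0.1311]
eef_rot: [-3.137, 0.003, -3.135]
force: [-0.4, 0.5, -0.1]
grip_width: 0.0155
```

step_arm --steps '[{"x": 0,"y": 0,"z": 0.004,"ax": 0,"ay": 0,"az": 0,"claw": 0.01},{"x": 0,"y": 0,"z": 0.0,"ax": 0,"ay": 0,"az": 0,"claw": 0.01},{"x": 0,"y": 0,"z": 0,"ax": 0,"ay": 0,"az": 0,"claw": 0.032},{"x": 0,"y": 0,"z": 0,"ax": 0,"ay": 0,"az": 0,"claw": 0.032},{"x": 0,"y": 0,"z": 0,"ax": 0,"ay": 0,"az": 0,"claw": 0.032}]'

```text
time_s: 16.77
ee_pos: [0.4882, -0.2686, 0.127]
eef_rot: [-3.137, 0.003, -3.136]
force: [-0.0, -0.6, 0.8]
grip_width: 0.0304
```

step_arm --steps '[{"x": 0,"y": 0,"z": -0.02,"ax": 0,"ay": 0,"az": 0,"claw": 0.032},{"x": 0,"y": 0,"z": -0.03,"ax": 0,"ay": 0,"az": 0,"claw": 0.032},{"x": -0.002,"y": 0.03,"z": 0,"ax": 0,"ay": 0,"az": 0,"claw": 0.032},{"x": -0.003,"y": 0.04,"z": 0,"ax": 0,"ay": 0,"az": 0,"claw": 0.032}]'

```text
time_s: 17.1
ee_pos: [0.4919, -0.2014, 0.1782]
eef_rot: [-3.137, 0.002, 3.141]
force: [0.4, 0.7, -1.2]
grip_width: 0.0321
```

```bash
python3 mouth.py n_w; CLAW=0.032 python3 plan.py .535 .185 .1 3.14
```

```text
777
[ 0.48627283 -0.2686607   0.02013278] 0.0010231546966928118
from [ 0.4926 -0.1953  0.1789] yaw 3.144 tilt [ 0.18 -0.15  0.  ] rows 10
[{"x": -0.0043, "y": 0.038, "z": 0.0079, "ax": 0, "ay": 0, "az": 0.02, "claw": 0.032}, {"x": -0.0043, "y": 0.038, "z": 0.0079, "ax": 0, "ay": 0, "az": 0.02, "claw": 0.032}, {"x": -0.0043, "y": 0.038, "z": 0.0079, "ax": 0, "ay": 0, "az": 0.02, "claw": 0.032}, {"x": -0.0043, "y": 0.038, "z": 0.0079, "ax": 0, "ay": 0, "az": 0.02, "claw": 0.032}, {"x": -0.0043, "y": 0.038, "z": 0.0079, "ax": 0, "ay": 0, "az": 0.02, "claw": 0.032}]
[{"x": -0.0043, "y": 0.038, "z": 0.0079, "ax": 0, "ay": 0, "az": 0.02, "claw": 0.032}, {"x": -0.0042, "y": 0.038, "z": 0.0079, "ax": 0, "ay": 0, "az": 0.02, "claw": 0.032}, {"x": -0.0042, "y": 0.038, "z": 0.0079, "ax": 0, "ay": 0, "az": 0.02, "claw": 0.032}, {"x": -0.0042, "y": 0.038, "z": 0.0079, "ax": 0, "ay": 0, "az": 0.02, "claw": 0.032}, {"x": -0.0042, "y": 0.038, "z": 0.0079, "ax": 0, "ay": 0, "az": 0.02, "claw": 0.032}]
```

View pics/n_w.png

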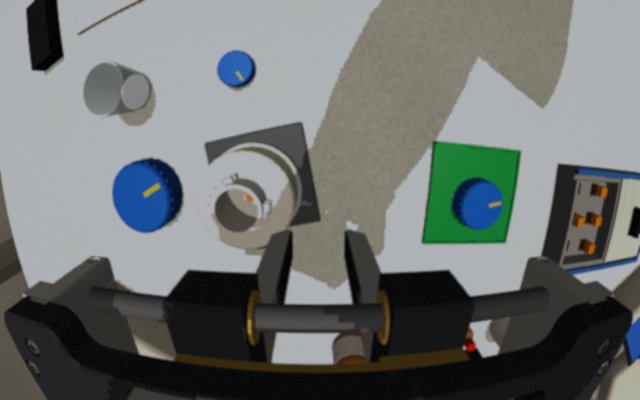

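The first cell is in the jar, with its orange showing at (249,198). Going for the second at (0.5334,0.184).

step_arm --steps '[{"x": -0.004,"y": 0.038,"z": 0.002,"ax": 0,"ay": 0,"az": 0,"claw": 0.032},{"x": -0.004,"y": 0.04,"z": 0.005,"ax": 0,"ay": 0,"az": 0,"claw": 0.032},{"x": -0.004,"y": 0.04,"z": 0.01,"ax": 0,"ay": 0,"az": 0,"claw": 0.032},{"x": -0.004,"y": 0.04,"z": 0.01,"ax": 0,"ay": 0,"az": 0,"claw": 0.032},{"x": -0.004,"y": 0.04,"z": 0.01,"ax": 0,"ay": 0,"az": 0,"claw": 0.032}]'

```text
time_s: 17.57
ee_pos: [0.5131, 0.0024, 0.1446]
eef_rot: [-3.136, 0.011, 3.139]
force: [1.5, -0.8, -0.1]
grip_width: 0.032
```

step_arm --steps '[{"x": -0.004,"y": 0.038,"z": 0.008,"ax": 0,"ay": 0,"az": 0,"claw": 0.032},{"x": -0.004,"y": 0.038,"z": 0.008,"ax": 0,"ay": 0,"az": 0,"claw": 0.032},{"x": -0.004,"y": 0.038,"z": 0.008,"ax": 0,"ay": 0,"az": 0,"claw": 0.032},{"x": -0.004,"y": 0.038,"z": 0.005,"ax": 0,"ay": 0,"az": 0,"claw": 0.032},{"x": -0.004,"y": 0.02,"z": 0,"ax": 0,"ay": 0,"az": 0,"claw": 0.032}]'

```text
time_s: 17.98
ee_pos: [0.5324, 0.1859, 0.1131]
eef_rot: [-3.136, 0.012, 3.142]
force: [0.0, 0.6, -0.5]
grip_width: 0.0319
```

```bash
python3 fix.py .5334 .184 .018 3.1416
```

```text
pos [0.5324 0.1859 0.1131] yaw 3.142 j6 -1.292 j [ 0.275  0.416  1.589 -0.009  1.127 -1.292] F [ 0.   0.6 -0.5] w 0.0319
tool shift [ 0.0001 -0.0014  0.0951] turn deg [-0.32  0.67 -0.  ]
```

step_arm --steps '[{"x": 0,"y": -0.004,"z": 0.03,"ax": -0.3,"ay": 0.7,"az": 0,"claw": 0.032},{"x": 0,"y": 0,"z": 0.03,"ax": 0,"ay": 0,"az": 0,"claw": 0.032},{"x": 0,"y": 0,"z": 0.01,"ax": 0,"ay": 0,"az": 0,"claw": 0.032},{"x": 0,"y": 0,"z": 0,"ax": 0,"ay": 0,"az": 0,"claw": 0.032}]'

```text
time_s: 18.32
ee_pos: [0.5336, 0.1883, 0.042]
eef_rot: [3.14, 0.003, -3.134]
force: [0.2, -1.0, 0.2]
grip_width: 0.0317
```

```bash
python3 fix.py .5334 .184 .018 3.1416
```

```text
pos [0.5336 0.1883 0.042 ] yaw -3.134 j6 -1.304 j [ 2.740e-01  5.180e-01  1.626e+00  1.000e-03  9.950e-01 -1.304e+00] F [ 0.2 -1.   0.2] w 0.0317
tool shift [ 0.0003 -0.0043  0.024 ] turn deg [0.08 0.15 0.43]
```

step_arm --steps '[{"x": 0,"y": -0.0045,"z": 0,"ax": 0,"ay": 0,"az": 0.4,"claw": 0.032},{"x": 0,"y": 0,"z": 0.014,"ax": 0,"ay": 0,"az": 0,"claw": 0.032},{"x": 0,"y": 0,"z": 0.007,"ax": 0,"ay": 0,"az": 0,"claw": 0.032},{"x": 0,"y": 0,"z": 0.001,"ax": 0,"ay": 0,"az": 0,"claw": 0.032}]'

```text
time_s: 18.65
ee_pos: [0.5359, 0.1824, 0.0242]
eef_rot: [3.139, 0.008, 3.139]
force: [-0.1, 0.2, -0.0]
grip_width: 0.0321
```

```bash
python3 fix.py .5334 .184 .018 3.1416
```

```text
pos [0.5359 0.1824 0.0242] yaw 3.139 j6 -1.306 j [ 0.263  0.543  1.637  0.     0.954 -1.306] F [-0.1  0.2 -0. ] w 0.0321
tool shift [0.0026 0.0015 0.0062] turn deg [ 0.14  0.43 -0.13]
```

step_arm --steps '[{"x": 0.002,"y": 0.001,"z": 0.004,"ax": 0,"ay": 0.4,"az": 0,"claw": 0.032},{"x": 0,"y": 0,"z": 0,"ax": 0,"ay": 0,"az": 0,"claw": 0.01},{"x": 0,"y": 0,"z": 0,"ax": 0,"ay": 0,"az": 0,"claw": 0.01},{"x": 0,"y": 0,"z": 0,"ax": 0,"ay": 0,"az": 0,"claw": 0.01},{"x": 0,"y": 0,"z": 0,"ax": 0,"ay": 0,"az": 0,"claw": 0.01}]'

```text
time_s: 19.07
ee_pos: [0.5355, 0.1831, 0.0236]
eef_rot: [3.138, 0.004, 3.138]
force: [-0.1, 0.0, 0.4]
grip_width: 0.0159
```

step_arm --steps '[{"x": 0,"y": 0,"z": -0.015,"ax": 0,"ay": 0,"az": 0,"claw": 0.01},{"x": 0,"y": 0,"z": -0.035,"ax": 0,"ay": 0,"az": 0,"claw": 0.01},{"x": 0,"y": 0,"z": -0.04,"ax": 0,"ay": 0,"az": 0,"claw": 0.01},{"x": 0.004,"y": -0.02,"z": -0.035,"ax": 0,"ay": 0,"az": 0,"claw": 0.01},{"x": 0.004,"y": -0.035,"z": -0.02,"ax": 0,"ay": 0,"az": 0,"claw": 0.01}]'

```text
time_s: 19.48
ee_pos: [0.5242, 0.1297, 0.1697]
eef_rot: [3.14, -0.005, -3.14]
force: [0.3, -1.1, -0.5]
grip_width: 0.0162
```

step_arm --steps '[{"x": 0.004,"y": -0.04,"z": 0,"ax": 0,"ay": 0,"az": 0,"claw": 0.01},{"x": 0.004,"y": -0.04,"z": 0,"ax": 0,"ay": 0,"az": 0,"claw": 0.01},{"x": 0.004,"y": -0.04,"z": 0,"ax": 0,"ay": 0,"az": 0,"claw": 0.01},{"x": 0.004,"y": -0.04,"z": 0,"ax": 0,"ay": 0,"az": 0,"claw": 0.01},{"x": 0.004,"y": -0.04,"z": 0,"ax": 0,"ay": 0,"az": 0,"claw": 0.01}]'

```text
time_s: 19.9
ee_pos: [0.5051, -0.0758, 0.1784]
eef_rot: [3.14, 0.009, -3.134]
force: [1.5, -0.7, -0.2]
grip_width: 0.016
```

step_arm --steps '[{"x": 0.004,"y": -0.04,"z": 0,"ax": 0,"ay": 0,"az": 0,"claw": 0.01},{"x": 0.004,"y": -0.04,"z": 0,"ax": 0,"ay": 0,"az": 0,"claw": 0.01},{"x": 0.004,"y": -0.04,"z": 0,"ax": 0,"ay": 0,"az": 0,"claw": 0.01},{"x": 0.004,"y": -0.04,"z": 0,"ax": 0,"ay": 0,"az": 0,"claw": 0.01},{"x": 0,"y": -0.01,"z": 0,"ax": 0,"ay": 0,"az": 0,"claw": 0.01}]'

```text
time_s: 20.32
ee_pos: [0.4872, -0.2564, 0.1803]
eef_rot: [-3.141, 0.013, -3.136]
force: [-0.8, -0.5, -1.1]
grip_width: 0.0155
```

```bash
python3 fix.py .4865 -.2688 .145 3.1416
python3 - <<'E'
from h import *
s=shot('wrist','o_w')
E
```

```text
pos [ 0.4872 -0.2564  0.1803] yaw -3.136 j6 -2.132 j [-0.554  0.316  1.56   0.006  1.254 -2.132] F [-0.8 -0.5 -1.1] w 0.0155
tool shift [ 0.0012 -0.0124  0.0353] turn deg [-0.04  0.73  0.29]
```

View pics/o_w.png

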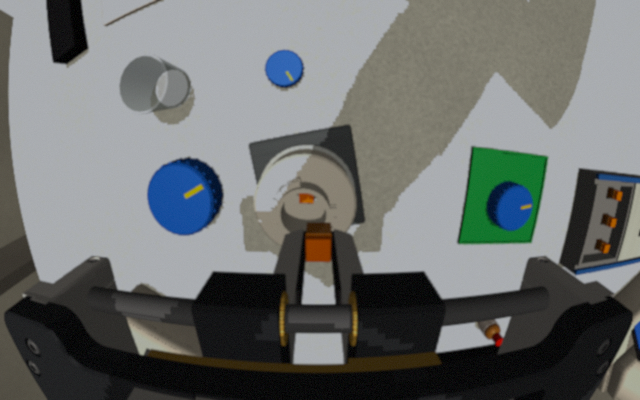

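step_arm --steps '[{"x": 0,"y": -0.012,"z": 0.005,"ax": 0,"ay": 0.7,"az": 0,"claw": 0.01},{"x": 0,"y": 0,"z": 0.02,"ax": 0,"ay": 0,"az": 0,"claw": 0.01},{"x": 0,"y": 0,"z": 0.01,"ax": 0,"ay": 0,"az": 0,"claw": 0.01},{"x": 0,"y": 0,"z": 0,"ax": 0,"ay": 0,"az": 0,"claw": 0.01}]'

```text
time_s: 20.7
ee_pos: [0.4879, -0.2683, 0.1452]
eef_rot: [-3.14, 0.002, -3.139]
force: [-0.6, 0.2, -0.1]
grip_width: 0.0158
```

```bash
python3 fix.py .488 -.2688 .128 3.1416
```

```text
pos [ 0.4879 -0.2683  0.1452] yaw -3.139 j6 -2.142 j [-0.569  0.369  1.574 -0.     1.196 -2.142] F [-0.6  0.2 -0.1] w 0.0158
tool shift [-0.0001 -0.0005  0.0172] turn deg [-0.07  0.1   0.13]
```

step_arm --steps '[{"x": 0,"y": 0,"z": 0.01,"ax": 0,"ay": 0,"az": 0,"claw": 0.01},{"x": 0.001,"y": 0,"z": 0.006,"ax": 0,"ay": 0,"az": 0,"claw": 0.01},{"x": 0.001,"y": 0,"z": 0.002,"ax": 0,"ay": 0,"az": 0,"claw": 0.01},{"x": 0,"y": 0,"z": 0,"ax": 0,"ay": 0,"az": 0,"claw": 0.01}]'

```text
time_s: 21.03
ee_pos: [0.4866, -0.2661, 0.1269]
eef_rot: [-3.14, 0.002, -3.137]
force: [-0.1, 0.0, -0.5]
grip_width: 0.0156
```

step_arm --steps '[{"x": 0,"y": 0,"z": 0.0,"ax": 0,"ay": 0,"az": 0,"claw": 0.01},{"x": 0,"y": 0,"z": 0,"ax": 0,"ay": 0,"az": 0,"claw": 0.032},{"x": 0,"y": 0,"z": 0,"ax": 0,"ay": 0,"az": 0,"claw": 0.032},{"x": 0,"y": 0,"z": 0,"ax": 0,"ay": 0,"az": 0,"claw": 0.032}]'

```text
time_s: 21.37
ee_pos: [0.4872, -0.266, 0.1282]
eef_rot: [-3.139, 0.004, -3.136]
force: [-0.5, 0.5, 0.9]
grip_width: 0.0307
```

step_arm --steps '[{"x": 0,"y": 0,"z": -0.02,"ax": 0,"ay": 0,"az": 0,"claw": 0.032},{"x": 0,"y": 0,"z": -0.03,"ax": 0,"ay": 0,"az": 0,"claw": 0.032},{"x": 0,"y": 0.03,"z": 0,"ax": 0,"ay": 0,"az": 0,"claw": 0.032},{"x": 0,"y": 0.04,"z": 0,"ax": 0,"ay": 0,"az": 0,"claw": 0.032}]'

```text
time_s: 21.7
ee_pos: [0.4861, -0.1989, 0.1799]
eef_rot: [-3.139, 0.004, 3.141]
force: [0.7, 0.3, -0.8]
grip_width: 0.032
```

```bash
python3 mouth.py p_w; CLAW=0.032 python3 fix.py .4877 .229 .11 3.1416
```

```text
756
[ 0.4862663  -0.26864501  0.02015529] 0.0010297306352791838
pos [ 0.4864 -0.1929  0.1806] yaw -3.139 j6 -2.022 j [-4.480e-01  2.600e-01  1.632e+00  1.000e-03  1.245e+00 -2.022e+00] F [1.8 4.2 0.7] w 0.0318
tool shift [-0.0021  0.422   0.0701] turn deg [-0.07  0.26  0.16]
```

View pics/p_w.png

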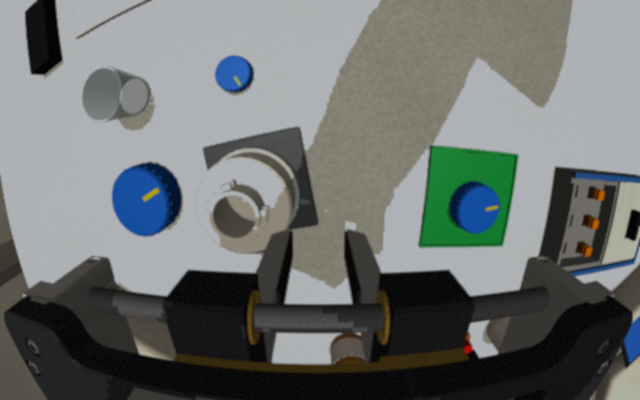

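step_arm --steps '[{"x": 0,"y": 0.03,"z": 0,"ax": 0,"ay": 0,"az": 0,"claw": 0.032},{"x": 0,"y": 0.04,"z": 0.005,"ax": 0,"ay": 0,"az": 0,"claw": 0.032},{"x": 0,"y": 0.04,"z": 0.01,"ax": 0,"ay": 0,"az": 0,"claw": 0.032},{"x": 0,"y": 0.04,"z": 0.01,"ax": 0,"ay": 0,"az": 0,"claw": 0.032},{"x": 0,"y": 0.04,"z": 0.01,"ax": 0,"ay": 0,"az": 0,"claw": 0.032}]'

```text
time_s: 22.17
ee_pos: [0.487, -0.0005, 0.1486]
eef_rot: [-3.138, 0.013, 3.139]
force: [1.7, -0.3, -0.4]
grip_width: 0.0321
```

step_arm --steps '[{"x": 0,"y": 0.04,"z": 0.008,"ax": 0,"ay": 0,"az": 0,"claw": 0.032},{"x": 0,"y": 0.04,"z": 0.008,"ax": 0,"ay": 0,"az": 0,"claw": 0.032},{"x": 0,"y": 0.04,"z": 0.008,"ax": 0,"ay": 0,"az": 0,"claw": 0.032},{"x": 0,"y": 0.04,"z": 0.005,"ax": 0,"ay": 0,"az": 0,"claw": 0.032},{"x": 0,"y": 0.04,"z": 0,"ax": 0,"ay": 0,"az": 0,"claw": 0.032}]'

```text
time_s: 22.58
ee_pos: [0.4859, 0.2054, 0.1183]
eef_rot: [-3.138, 0.015, 3.139]
force: [1.1, 0.5, -0.8]
grip_width: 0.0318
```

step_arm --steps '[{"x": 0,"y": 0.02,"z": 0,"ax": 0,"ay": 0,"az": 0,"claw": 0.032},{"x": 0,"y": 0,"z": 0,"ax": 0,"ay": 0,"az": 0,"claw": 0.032}]'

```text
time_s: 22.75
ee_pos: [0.4849, 0.2326, 0.1181]
eef_rot: [-3.139, 0.016, -3.139]
force: [-0.1, -0.5, -0.3]
grip_width: 0.0323
```

```bash
python3 fix.py .4877 .2298 .018 3.1416; python3 cells.py q_w
```

```text
pos [0.4849 0.2326 0.1181] yaw -3.139 j6 -1.186 j [ 0.384  0.354  1.663 -0.01   1.11  -1.186] F [-0.1 -0.5 -0.3] w 0.0323
tool shift [-0.0012 -0.0025  0.1002] turn deg [-0.17  0.9   0.16]
[0.4849 0.2312 0.1182] [-3.138  0.016 -3.139]
[316. 208.] 305 [0.4874 0.2301] [0.0142 0.0155] 89.9 z 0.036
[316. 255.] 260 [0.5335 0.2301] [0.0153 0.015 ] 0.4 z 0.036
[316. 296.] 216 [0.5795 0.2296] [0.0157 0.0131] 0.3 z 0.0361
knob 498 ((0.5226269364356995, 0.3248141407966614), (0.011138317175209522, 0.03203772008419037), 89.98655700683594)
```

step_arm --steps '[{"x": -0.001,"y": -0.001,"z": 0.03,"ax": 0,"ay": 0.9,"az": 0,"claw": 0.032},{"x": 0,"y": 0,"z": 0.03,"ax": 0,"ay": 0,"az": 0,"claw": 0.032},{"x": 0,"y": 0,"z": 0.016,"ax": 0,"ay": 0,"az": 0,"claw": 0.032},{"x": 0,"y": 0,"z": 0,"ax": 0,"ay": 0,"az": 0,"claw": 0.032}]'

```text
time_s: 23.13
ee_pos: [0.4883, 0.2274, 0.042]
eef_rot: [-3.14, 0.004, -3.14]
force: [-0.8, 0.1, 0.3]
grip_width: 0.0322
```

```bash
python3 fix.py .4877 .2298 .018 3.1416
```

```text
pos [0.4883 0.2274 0.042 ] yaw -3.14 j6 -1.201 j [ 0.37   0.467  1.706 -0.004  0.965 -1.201] F [-0.8  0.1  0.3] w 0.0322
tool shift [0.0007 0.0024 0.024 ] turn deg [-0.11  0.25  0.11]
```

step_arm --steps '[{"x": 0.001,"y": 0.0025,"z": 0.01,"ax": 0,"ay": 0.2,"az": 0,"claw": 0.032},{"x": 0.001,"y": 0,"z": 0.01,"ax": 0,"ay": 0,"az": 0,"claw": 0.032},{"x": 0.001,"y": 0,"z": 0.003,"ax": 0,"ay": 0,"az": 0,"claw": 0.032},{"x": 0,"y": 0,"z": 0,"ax": 0,"ay": 0,"az": 0,"claw": 0.032}]'

```text
time_s: 23.47
ee_pos: [0.4866, 0.2278, 0.0194]
eef_rot: [-3.14, 0.003, 3.141]
force: [-0.3, 0.1, 0.4]
grip_width: 0.0322
```

```bash
python3 fix.py .4877 .2298 .018 3.1416
```

```text
pos [0.4866 0.2278 0.0194] yaw 3.141 j6 -1.197 j [ 0.371  0.501  1.719 -0.003  0.919 -1.197] F [-0.3  0.1  0.4] w 0.0322
tool shift [-0.0011  0.002   0.0014] turn deg [-0.07  0.15 -0.06]
```

step_arm --steps '[{"x": 0,"y": 0.002,"z": 0,"ax": 0,"ay": 0,"az": 0,"claw": 0.032},{"x": 0,"y": 0,"z": 0,"ax": 0,"ay": 0,"az": 0,"claw": 0.01},{"x": 0,"y": 0,"z": 0,"ax": 0,"ay": 0,"az": 0,"claw": 0.01},{"x": 0,"y": 0,"z": 0,"ax": 0,"ay": 0,"az": 0,"claw": 0.01},{"x": 0,"y": 0,"z": 0,"ax": 0,"ay": 0,"az": 0,"claw": 0.01}]'

```text
time_s: 23.88
ee_pos: [0.4878, 0.2305, 0.0218]
eef_rot: [3.142, 0.006, 3.141]
force: [-0.2, -0.3, -0.1]
grip_width: 0.016
```

step_arm --steps '[{"x": 0,"y": 0,"z": -0.015,"ax": 0,"ay": 0,"az": 0,"claw": 0.01},{"x": 0,"y": 0,"z": -0.035,"ax": 0,"ay": 0,"az": 0,"claw": 0.01},{"x": 0,"y": 0,"z": -0.04,"ax": 0,"ay": 0,"az": 0,"claw": 0.01},{"x": 0,"y": -0.02,"z": -0.035,"ax": 0,"ay": 0,"az": 0,"claw": 0.01},{"x": 0,"y": -0.035,"z": -0.02,"ax": 0,"ay": 0,"az": 0,"claw": 0.01}]'

```text
time_s: 24.3
ee_pos: [0.4842, 0.1771, 0.1681]
eef_rot: [-3.139, -0.003, -3.137]
force: [0.7, -0.2, 1.6]
grip_width: 0.016
```

step_arm --steps '[{"x": 0,"y": -0.04,"z": 0,"ax": 0,"ay": 0,"az": 0,"claw": 0.01},{"x": 0,"y": -0.04,"z": 0,"ax": 0,"ay": 0,"az": 0,"claw": 0.01},{"x": 0,"y": -0.04,"z": 0,"ax": 0,"ay": 0,"az": 0,"claw": 0.01},{"x": 0,"y": -0.04,"z": 0,"ax": 0,"ay": 0,"az": 0,"claw": 0.01},{"x": 0,"y": -0.04,"z": 0,"ax": 0,"ay": 0,"az": 0,"claw": 0.01}]'

```text
time_s: 24.72
ee_pos: [0.4863, -0.0286, 0.177]
eef_rot: [-3.14, 0.012, -3.131]
force: [0.5, 0.4, -0.2]
grip_width: 0.0159
```

step_arm --steps '[{"x": 0,"y": -0.04,"z": 0,"ax": 0,"ay": 0,"az": 0,"claw": 0.01},{"x": 0,"y": -0.04,"z": 0,"ax": 0,"ay": 0,"az": 0,"claw": 0.01},{"x": 0,"y": -0.04,"z": 0,"ax": 0,"ay": 0,"az": 0,"claw": 0.01},{"x": 0,"y": -0.04,"z": 0,"ax": 0,"ay": 0,"az": 0,"claw": 0.01},{"x": 0,"y": -0.03,"z": 0,"ax": 0,"ay": 0,"az": 0,"claw": 0.01}]'

```text
time_s: 25.13
ee_pos: [0.4862, -0.2284, 0.1795]
eef_rot: [-3.139, 0.015, -3.131]
force: [0.4, 0.0, -0.4]
grip_width: 0.0158
```

```bash
python3 fix.py .4865 -.2688 .145 3.1416; python3 mouth.py r_w
```

```text
pos [ 0.4862 -0.2284  0.1795] yaw -3.131 j6 -2.092 j [-0.51   0.285  1.602  0.005  1.239 -2.092] F [ 0.4  0.  -0.4] w 0.0158
tool shift [ 0.0007 -0.0403  0.0346] turn deg [-0.17  0.87  0.58]
781
[ 0.48611337 -0.26889692  0.02016131] 0.001012219514826094
```

View pics/r_w.png

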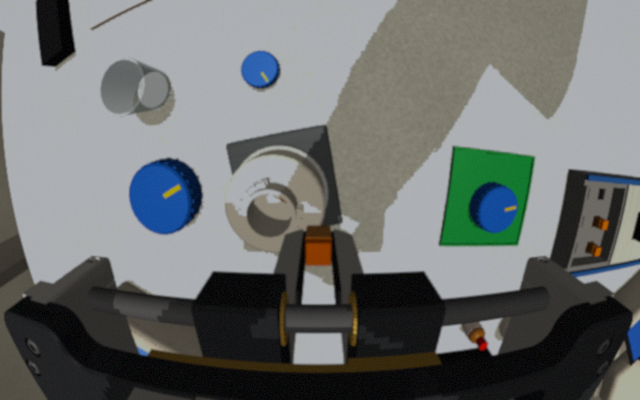

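step_arm --steps '[{"x": 0,"y": -0.033,"z": 0.005,"ax": 0,"ay": 0.9,"az": 0.5,"claw": 0.01},{"x": 0,"y": -0.002,"z": 0.02,"ax": 0,"ay": 0,"az": 0,"claw": 0.01},{"x": 0,"y": 0,"z": 0.01,"ax": 0,"ay": 0,"az": 0,"claw": 0.01},{"x": 0,"y": 0,"z": 0,"ax": 0,"ay": 0,"az": 0,"claw": 0.01}]'

```text
time_s: 25.52
ee_pos: [0.4858, -0.2723, 0.1441]
eef_rot: [-3.136, 0.001, 3.135]
force: [-0.2, -0.1, -0.0]
grip_width: 0.0157
```

```bash
python3 fix.py .4865 -.2688 .128 3.1416
```

```text
pos [ 0.4858 -0.2723  0.1441] yaw 3.135 j6 -2.138 j [-0.575  0.37   1.576 -0.004  1.192 -2.138] F [-0.2 -0.1 -0. ] w 0.0157
tool shift [-0.0007  0.0035  0.0161] turn deg [-0.3   0.04 -0.35]
```

step_arm --steps '[{"x": -0.001,"y": 0.003,"z": 0.004,"ax": -0.3,"ay": 0,"az": 0,"claw": 0.01},{"x": 0,"y": 0,"z": 0.008,"ax": 0,"ay": 0,"az": 0,"claw": 0.01},{"x": 0,"y": 0,"z": 0.004,"ax": 0,"ay": 0,"az": 0,"claw": 0.01},{"x": 0,"y": 0,"z": 0,"ax": 0,"ay": 0,"az": 0,"claw": 0.01}]'

```text
time_s: 25.85
ee_pos: [0.4877, -0.2666, 0.1283]
eef_rot: [3.141, 0.002, 3.138]
force: [-0.1, -0.0, 0.8]
grip_width: 0.0157
```

step_arm --steps '[{"x": 0,"y": 0,"z": 0.001,"ax": 0,"ay": 0,"az": 0,"claw": 0.01},{"x": 0,"y": 0,"z": 0,"ax": 0,"ay": 0,"az": 0,"claw": 0.032},{"x": 0,"y": 0,"z": 0,"ax": 0,"ay": 0,"az": 0,"claw": 0.032},{"x": 0,"y": 0,"z": 0,"ax": 0,"ay": 0,"az": 0,"claw": 0.032}]'

```text
time_s: 26.18
ee_pos: [0.4883, -0.2658, 0.1284]
eef_rot: [-3.141, 0.003, 3.14]
force: [-0.6, 0.3, 0.6]
grip_width: 0.031
```

step_arm --steps '[{"x": 0,"y": 0,"z": -0.02,"ax": 0,"ay": 0,"az": 0,"claw": 0.032},{"x": 0,"y": 0,"z": -0.03,"ax": 0,"ay": 0,"az": 0,"claw": 0.032},{"x": -0.003,"y": 0.03,"z": 0,"ax": 0,"ay": 0,"az": 0,"claw": 0.032},{"x": -0.004,"y": 0.04,"z": 0,"ax": 0,"ay": 0,"az": 0,"claw": 0.032}]'

```text
time_s: 26.52
ee_pos: [0.4946, -0.1988, 0.1802]
eef_rot: [-3.141, 0.003, 3.134]
force: [0.7, -0.1, -1.0]
grip_width: 0.0323
```

```bash
python3 mouth.py t_w; CLAW=0.032 python3 fix.py .5335 .229 .11 3.1416
```

```text
741
[ 0.48633686 -0.26863656  0.02014264] 0.0010037086948633384
pos [ 0.4956 -0.1927  0.181 ] yaw 3.137 j6 -2.008 j [-4.410e-01  2.790e-01  1.607e+00  2.000e-03  1.253e+00 -2.008e+00] F [1.3 4.  0.9] w 0.0321
tool shift [-0.0358  0.4218  0.0713] turn deg [ 0.02  0.22 -0.25]
```

View pics/t_w.png

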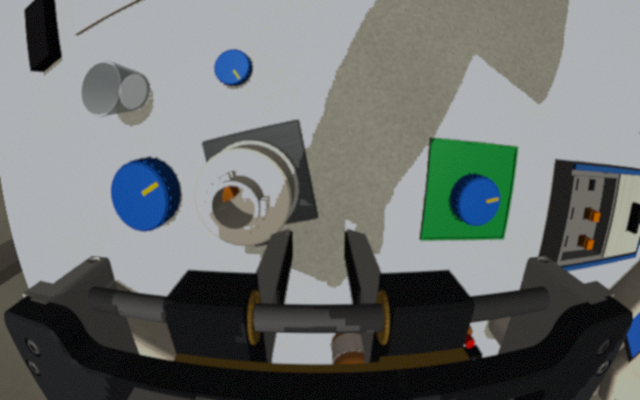

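step_arm --steps '[{"x": -0.003,"y": 0.03,"z": 0,"ax": 0,"ay": 0,"az": 0,"claw": 0.032},{"x": -0.0035,"y": 0.04,"z": 0.005,"ax": 0,"ay": 0,"az": 0,"claw": 0.032},{"x": -0.0035,"y": 0.04,"z": 0.01,"ax": 0,"ay": 0,"az": 0,"claw": 0.032},{"x": -0.0035,"y": 0.04,"z": 0.01,"ax": 0,"ay": 0,"az": 0,"claw": 0.032},{"x": -0.0035,"y": 0.04,"z": 0.01,"ax": 0,"ay": 0,"az": 0,"claw": 0.032}]'

```text
time_s: 26.98
ee_pos: [0.5149, -0.0005, 0.1497]
eef_rot: [-3.139, 0.013, 3.132]
force: [1.3, 0.5, 0.1]
grip_width: 0.0325
```

step_arm --steps '[{"x": -0.0035,"y": 0.04,"z": 0.008,"ax": 0,"ay": 0,"az": 0,"claw": 0.032},{"x": -0.0035,"y": 0.04,"z": 0.008,"ax": 0,"ay": 0,"az": 0,"claw": 0.032},{"x": -0.0035,"y": 0.04,"z": 0.008,"ax": 0,"ay": 0,"az": 0,"claw": 0.032},{"x": -0.0035,"y": 0.04,"z": 0.005,"ax": 0,"ay": 0,"az": 0,"claw": 0.032},{"x": -0.003,"y": 0.04,"z": 0,"ax": 0,"ay": 0,"az": 0,"claw": 0.032}]'

```text
time_s: 27.4
ee_pos: [0.5326, 0.2046, 0.1199]
eef_rot: [-3.139, 0.014, 3.132]
force: [0.2, -0.4, 0.2]
grip_width: 0.032
```

step_arm --steps '[{"x": 0,"y": 0.018,"z": 0,"ax": 0,"ay": 0.8,"az": 0,"claw": 0.032},{"x": 0,"y": 0,"z": 0.02,"ax": 0,"ay": 0,"az": 0,"claw": 0.032},{"x": 0,"y": 0,"z": 0,"ax": 0,"ay": 0,"az": 0,"claw": 0.032}]'

```text
time_s: 27.65
ee_pos: [0.532, 0.2317, 0.0995]
eef_rot: [-3.14, 0.001, 3.14]
force: [-0.6, -0.5, -0.5]
grip_width: 0.0319
```

```bash
python3 fix.py .5335 .2300 .018 3.1416
```

```text
pos [0.532  0.2317 0.0995] yaw 3.14 j6 -1.22 j [ 0.348  0.471  1.544 -0.002  1.127 -1.22 ] F [-0.6 -0.5 -0.5] w 0.0319
tool shift [-0.0015 -0.0016  0.0815] turn deg [-0.07  0.04 -0.09]
```

step_arm --steps '[{"x": -0.001,"y": -0.001,"z": 0.03,"ax": 0,"ay": 0,"az": 0,"claw": 0.032},{"x": 0,"y": 0,"z": 0.025,"ax": 0,"ay": 0,"az": 0,"claw": 0.032},{"x": 0,"y": 0,"z": 0.005,"ax": 0,"ay": 0,"az": 0,"claw": 0.032},{"x": 0,"y": 0,"z": 0,"ax": 0,"ay": 0,"az": 0,"claw": 0.032}]'

```text
time_s: 27.98
ee_pos: [0.5347, 0.2305, 0.0414]
eef_rot: [-3.142, 0.005, 3.14]
force: [0.1, -0.3, 1.0]
grip_width: 0.0323
```

```bash
python3 fix.py .5335 .2300 .018 3.1416
```

```text
pos [0.5347 0.2305 0.0414] yaw 3.14 j6 -1.224 j [ 0.345  0.549  1.578 -0.002  1.01  -1.224] F [ 0.1 -0.3  1. ] w 0.0323
tool shift [ 0.0013 -0.0005  0.0234] turn deg [-0.    0.26 -0.08]
```

step_arm --steps '[{"x": 0.001,"y": 0,"z": 0.01,"ax": 0,"ay": 0.2,"az": 0,"claw": 0.032},{"x": 0.001,"y": 0,"z": 0.01,"ax": 0,"ay": 0,"az": 0,"claw": 0.032},{"x": 0.001,"y": 0,"z": 0.003,"ax": 0,"ay": 0,"az": 0,"claw": 0.032},{"x": 0,"y": 0,"z": 0,"ax": 0,"ay": 0,"az": 0,"claw": 0.032}]'

```text
time_s: 28.32
ee_pos: [0.5335, 0.23, 0.0208]
eef_rot: [3.14, 0.005, 3.138]
force: [-0.4, -0.4, -0.1]
grip_width: 0.0321
```

step_arm --steps '[{"x": 0,"y": 0,"z": 0,"ax": 0,"ay": 0,"az": 0,"claw": 0.01},{"x": 0,"y": 0,"z": 0,"ax": 0,"ay": 0,"az": 0,"claw": 0.01},{"x": 0,"y": 0,"z": 0,"ax": 0,"ay": 0,"az": 0,"claw": 0.01},{"x": 0,"y": 0,"z": 0,"ax": 0,"ay": 0,"az": 0,"claw": 0.01}]'

```text
time_s: 28.65
ee_pos: [0.5343, 0.2302, 0.0225]
eef_rot: [3.139, 0.007, 3.138]
force: [0.2, 0.8, -0.2]
grip_width: 0.0158
```

step_arm --steps '[{"x": 0,"y": 0,"z": -0.015,"ax": 0,"ay": 0,"az": 0,"claw": 0.01},{"x": 0,"y": 0,"z": -0.035,"ax": 0,"ay": 0,"az": 0,"claw": 0.01},{"x": 0,"y": 0,"z": -0.04,"ax": 0,"ay": 0,"az": 0,"claw": 0.01},{"x": 0.004,"y": -0.02,"z": -0.035,"ax": 0,"ay": 0,"az": 0,"claw": 0.01},{"x": 0.004,"y": -0.035,"z": -0.02,"ax": 0,"ay": 0,"az": 0,"claw": 0.01}]'

```text
time_s: 29.07
ee_pos: [0.5226, 0.1768, 0.1684]
eef_rot: [-3.141, -0.001, -3.14]
force: [0.7, -0.1, -0.8]
grip_width: 0.0157
```

step_arm --steps '[{"x": 0.004,"y": -0.04,"z": 0,"ax": 0,"ay": 0,"az": 0,"claw": 0.01},{"x": 0.004,"y": -0.04,"z": 0,"ax": 0,"ay": 0,"az": 0,"claw": 0.01},{"x": 0.004,"y": -0.04,"z": 0,"ax": 0,"ay": 0,"az": 0,"claw": 0.01},{"x": 0.004,"y": -0.04,"z": 0,"ax": 0,"ay": 0,"az": 0,"claw": 0.01},{"x": 0.004,"y": -0.04,"z": 0,"ax": 0,"ay": 0,"az": 0,"claw": 0.01}]'

```text
time_s: 29.48
ee_pos: [0.5035, -0.0285, 0.177]
eef_rot: [3.141, 0.013, -3.134]
force: [1.1, 0.5, -0.0]
grip_width: 0.0156
```

step_arm --steps '[{"x": 0.004,"y": -0.04,"z": 0,"ax": 0,"ay": 0,"az": 0,"claw": 0.01},{"x": 0.004,"y": -0.04,"z": 0,"ax": 0,"ay": 0,"az": 0,"claw": 0.01},{"x": 0.004,"y": -0.04,"z": 0,"ax": 0,"ay": 0,"az": 0,"claw": 0.01},{"x": 0.004,"y": -0.04,"z": 0,"ax": 0,"ay": 0,"az": 0,"claw": 0.01},{"x": 0.002,"y": -0.03,"z": 0,"ax": 0,"ay": 0,"az": 0,"claw": 0.01}]'

```text
time_s: 29.9
ee_pos: [0.4842, -0.2274, 0.1793]
eef_rot: [-3.141, 0.017, -3.134]
force: [0.7, -0.2, -0.5]
grip_width: 0.0156
```

```bash
python3 fix.py .487 -.2688 .145 3.1416; python3 mouth.py u_w
```

```text
pos [ 0.4842 -0.2274  0.1793] yaw -3.134 j6 -2.092 j [-0.512  0.28   1.61   0.008  1.237 -2.092] F [ 0.7 -0.2 -0.5] w 0.0156
tool shift [-0.0019 -0.0414  0.0343] turn deg [-0.05  1.    0.43]
777
[ 0.48617027 -0.26889329  0.02014748] 0.0010393543315380506
```

View pics/u_w.png

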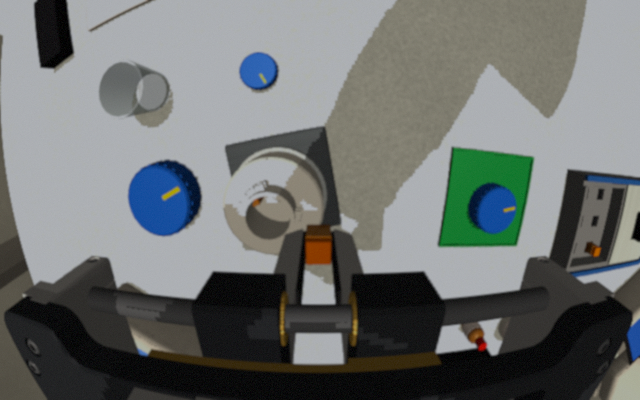

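step_arm --steps '[{"x": -0.002,"y": -0.033,"z": 0.005,"ax": 0,"ay": 0.9,"az": 0.2,"claw": 0.01},{"x": 0,"y": 0,"z": 0.02,"ax": 0,"ay": 0,"az": 0,"claw": 0.01},{"x": 0,"y": 0,"z": 0.01,"ax": 0,"ay": 0,"az": 0,"claw": 0.01},{"x": 0,"y": 0,"z": 0,"ax": 0,"ay": 0,"az": 0,"claw": 0.01}]'

```text
time_s: 30.28
ee_pos: [0.4856, -0.2693, 0.1445]
eef_rot: [-3.138, 0.004, 3.138]
force: [0.4, 0.6, -0.2]
grip_width: 0.0154
```

```bash
python3 fix.py .487 -.2688 .128 3.1416
```

```text
pos [ 0.4856 -0.2693  0.1445] yaw 3.138 j6 -2.138 j [-5.720e-01  3.650e-01  1.581e+00 -1.000e-03  1.190e+00 -2.138e+00] F [ 0.4  0.6 -0.2] w 0.0154
tool shift [-0.0013  0.0006  0.0165] turn deg [-0.21  0.21 -0.21]
```

step_arm --steps '[{"x": -0.001,"y": 0,"z": 0.004,"ax": 0,"ay": 0.2,"az": 0,"claw": 0.01},{"x": 0,"y": 0,"z": 0.008,"ax": 0,"ay": 0,"az": 0,"claw": 0.01},{"x": 0,"y": 0,"z": 0.004,"ax": 0,"ay": 0,"az": 0,"claw": 0.01},{"x": 0,"y": 0,"z": 0,"ax": 0,"ay": 0,"az": 0,"claw": 0.01}]'

```text
time_s: 30.62
ee_pos: [0.4875, -0.2673, 0.1288]
eef_rot: [-3.138, 0.001, 3.141]
force: [0.5, -0.2, -1.1]
grip_width: 0.016
```

step_arm --steps '[{"x": 0,"y": 0,"z": 0.001,"ax": 0,"ay": 0,"az": 0,"claw": 0.01},{"x": 0,"y": 0,"z": 0,"ax": 0,"ay": 0,"az": 0,"claw": 0.032},{"x": 0,"y": 0,"z": 0,"ax": 0,"ay": 0,"az": 0,"claw": 0.032},{"x": 0,"y": 0,"z": 0,"ax": 0,"ay": 0,"az": 0,"claw": 0.032}]'

```text
time_s: 30.95
ee_pos: [0.4882, -0.2665, 0.1287]
eef_rot: [-3.137, 0.002, -3.141]
force: [0.1, 0.2, 0.1]
grip_width: 0.031
```

step_arm --steps '[{"x": 0,"y": 0,"z": -0.02,"ax": 0,"ay": 0,"az": 0,"claw": 0.032},{"x": 0,"y": 0,"z": -0.03,"ax": 0,"ay": 0,"az": 0,"claw": 0.032},{"x": -0.005,"y": 0.03,"z": 0,"ax": 0,"ay": 0,"az": 0,"claw": 0.032},{"x": -0.007,"y": 0.04,"z": 0,"ax": 0,"ay": 0,"az": 0,"claw": 0.032}]'

```text
time_s: 31.28
ee_pos: [0.4991, -0.1993, 0.1804]
eef_rot: [-3.137, 0.002, 3.136]
force: [0.7, -0.0, -1.1]
grip_width: 0.0317
```

```bash
python3 mouth.py v_w; CLAW=0.032 python3 fix.py .5795 .229 .11 3.1416
```

```text
749
[ 0.4863366  -0.26860439  0.02019158] 0.0009981907947047633
pos [ 0.5006 -0.1931  0.1812] yaw 3.14 j6 -2.003 j [-4.350e-01  2.880e-01  1.594e+00 -2.000e-03  1.255e+00 -2.003e+00] F [2.6 4.2 1.2] w 0.032
tool shift [-0.0778  0.4225  0.0698] turn deg [-0.22  0.18 -0.12]
```

View pics/v_w.png

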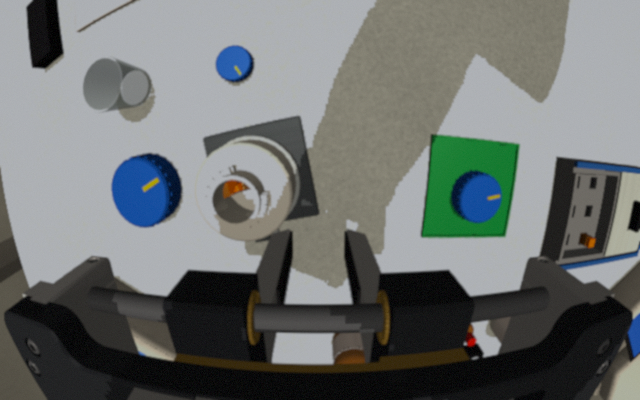

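step_arm --steps '[{"x": -0.007,"y": 0.03,"z": 0,"ax": 0,"ay": 0,"az": 0,"claw": 0.032},{"x": -0.0075,"y": 0.04,"z": 0.005,"ax": 0,"ay": 0,"az": 0,"claw": 0.032},{"x": -0.0075,"y": 0.04,"z": 0.01,"ax": 0,"ay": 0,"az": 0,"claw": 0.032},{"x": -0.0075,"y": 0.04,"z": 0.01,"ax": 0,"ay": 0,"az": 0,"claw": 0.032},{"x": -0.0075,"y": 0.04,"z": 0.01,"ax": 0,"ay": 0,"az": 0,"claw": 0.032}]'

```text
time_s: 31.75
ee_pos: [0.5395, -0.0024, 0.1496]
eef_rot: [-3.135, 0.012, 3.135]
force: [0.5, -0.2, 0.6]
grip_width: 0.0319
```

step_arm --steps '[{"x": -0.0075,"y": 0.04,"z": 0.008,"ax": 0,"ay": 0,"az": 0,"claw": 0.032},{"x": -0.0075,"y": 0.04,"z": 0.008,"ax": 0,"ay": 0,"az": 0,"claw": 0.032},{"x": -0.0075,"y": 0.04,"z": 0.008,"ax": 0,"ay": 0,"az": 0,"claw": 0.032},{"x": -0.0075,"y": 0.04,"z": 0.005,"ax": 0,"ay": 0,"az": 0,"claw": 0.032},{"x": -0.007,"y": 0.04,"z": 0,"ax": 0,"ay": 0,"az": 0,"claw": 0.032}]'

```text
time_s: 32.17
ee_pos: [0.5766, 0.2, 0.1194]
eef_rot: [-3.135, 0.013, 3.135]
force: [0.3, 0.3, -0.1]
grip_width: 0.032
```

step_arm --steps '[{"x": 0,"y": 0.018,"z": 0,"ax": 0,"ay": 0.8,"az": 0,"claw": 0.032},{"x": 0,"y": 0,"z": 0.02,"ax": 0,"ay": 0,"az": 0,"claw": 0.032},{"x": 0,"y": 0,"z": 0,"ax": 0,"ay": 0,"az": 0,"claw": 0.032}]'

```text
time_s: 32.42
ee_pos: [0.5763, 0.2272, 0.0985]
eef_rot: [-3.136, -0.001, -3.141]
force: [0.1, -0.6, -1.0]
grip_width: 0.0317
```

```bash
python3 fix.py .5795 .2298 .018 3.1416
```

```text
pos [0.5763 0.2272 0.0985] yaw -3.141 j6 -1.251 j [ 0.319  0.555  1.418 -0.005  1.172 -1.251] F [ 0.1 -0.6 -1. ] w 0.0317
tool shift [-0.0033  0.003   0.0805] turn deg [-0.32 -0.06  0.06]
```

step_arm --steps '[{"x": -0.003,"y": 0.0025,"z": 0.03,"ax": -0.3,"ay": 0,"az": 0,"claw": 0.032},{"x": 0,"y": 0,"z": 0.025,"ax": 0,"ay": 0,"az": 0,"claw": 0.032},{"x": 0,"y": 0,"z": 0.005,"ax": 0,"ay": 0,"az": 0,"claw": 0.032},{"x": 0,"y": 0,"z": 0,"ax": 0,"ay": 0,"az": 0,"claw": 0.032}]'

```text
time_s: 32.75
ee_pos: [0.5809, 0.2296, 0.0405]
eef_rot: [3.141, 0.003, -3.14]
force: [0.3, -0.5, 0.6]
grip_width: 0.0321
```

```bash
python3 fix.py .5795 .2298 .018 3.1416
```

```text
pos [0.5809 0.2296 0.0405] yaw -3.14 j6 -1.254 j [ 0.318  0.633  1.443  0.     1.063 -1.254] F [ 0.3 -0.5  0.6] w 0.0321
tool shift [0.0015 0.0002 0.0225] turn deg [0.05 0.16 0.07]
```

step_arm --steps '[{"x": 0.001,"y": 0,"z": 0.01,"ax": 0,"ay": 0.2,"az": 0,"claw": 0.032},{"x": 0.001,"y": 0,"z": 0.01,"ax": 0,"ay": 0,"az": 0,"claw": 0.032},{"x": 0.001,"y": 0,"z": 0.003,"ax": 0,"ay": 0,"az": 0,"claw": 0.032},{"x": 0,"y": 0,"z": 0,"ax": 0,"ay": 0,"az": 0,"claw": 0.032}]'

```text
time_s: 33.08
ee_pos: [0.5796, 0.2288, 0.0202]
eef_rot: [3.139, 0.004, 3.141]
force: [0.5, -0.4, -0.1]
grip_width: 0.0318
```

step_arm --steps '[{"x": 0,"y": 0,"z": 0,"ax": 0,"ay": 0,"az": 0,"claw": 0.01},{"x": 0,"y": 0,"z": 0,"ax": 0,"ay": 0,"az": 0,"claw": 0.01},{"x": 0,"y": 0,"z": 0,"ax": 0,"ay": 0,"az": 0,"claw": 0.01},{"x": 0,"y": 0,"z": 0,"ax": 0,"ay": 0,"az": 0,"claw": 0.01}]'

```text
time_s: 33.42
ee_pos: [0.5804, 0.229, 0.022]
eef_rot: [3.139, 0.006, 3.141]
force: [-0.3, -0.1, -0.9]
grip_width: 0.0155
```

step_arm --steps '[{"x": 0,"y": 0,"z": -0.015,"ax": 0,"ay": 0,"az": 0,"claw": 0.01},{"x": 0,"y": 0,"z": -0.035,"ax": 0,"ay": 0,"az": 0,"claw": 0.01},{"x": 0,"y": 0,"z": -0.04,"ax": 0,"ay": 0,"az": 0,"claw": 0.01},{"x": 0.007,"y": -0.02,"z": -0.035,"ax": 0,"ay": 0,"az": 0,"claw": 0.01},{"x": 0.008,"y": -0.035,"z": -0.02,"ax": 0,"ay": 0,"az": 0,"claw": 0.01}]'

```text
time_s: 33.83
ee_pos: [0.5621, 0.1758, 0.1672]
eef_rot: [3.141, -0.003, -3.137]
force: [1.2, -0.4, 1.5]
grip_width: 0.016
```

step_arm --steps '[{"x": 0.008,"y": -0.04,"z": 0,"ax": 0,"ay": 0,"az": 0,"claw": 0.01},{"x": 0.008,"y": -0.04,"z": 0,"ax": 0,"ay": 0,"az": 0,"claw": 0.01},{"x": 0.008,"y": -0.04,"z": 0,"ax": 0,"ay": 0,"az": 0,"claw": 0.01},{"x": 0.008,"y": -0.04,"z": 0,"ax": 0,"ay": 0,"az": 0,"claw": 0.01},{"x": 0.008,"y": -0.04,"z": 0,"ax": 0,"ay": 0,"az": 0,"claw": 0.01}]'

```text
time_s: 34.25
ee_pos: [0.5231, -0.0283, 0.1757]
eef_rot: [3.14, 0.011, -3.131]
force: [0.6, 0.6, 0.8]
grip_width: 0.016
```

step_arm --steps '[{"x": 0.008,"y": -0.04,"z": 0,"ax": 0,"ay": 0,"az": 0,"claw": 0.01},{"x": 0.008,"y": -0.04,"z": 0,"ax": 0,"ay": 0,"az": 0,"claw": 0.01},{"x": 0.008,"y": -0.04,"z": 0,"ax": 0,"ay": 0,"az": 0,"claw": 0.01},{"x": 0.008,"y": -0.04,"z": 0,"ax": 0,"ay": 0,"az": 0,"claw": 0.01},{"x": 0.005,"y": -0.03,"z": 0,"ax": 0,"ay": 0,"az": 0,"claw": 0.01}]'

```text
time_s: 34.67
ee_pos: [0.485, -0.2248, 0.1777]
eef_rot: [-3.141, 0.016, -3.132]
force: [1.5, -0.1, -0.5]
grip_width: 0.0158
```

```bash
python3 fix.py .487 -.2688 .145 3.1416; python3 mouth.py w_w
```

```text
pos [ 0.485  -0.2248  0.1777] yaw -3.132 j6 -2.09 j [-0.506  0.281  1.611  0.008  1.235 -2.09 ] F [ 1.5 -0.1 -0.5] w 0.0158
tool shift [-0.001  -0.0441  0.0328] turn deg [-0.01  0.91  0.57]
789
[ 0.4862155  -0.26881684  0.02017882] 0.0010232767131633466
```

View pics/w_w.png

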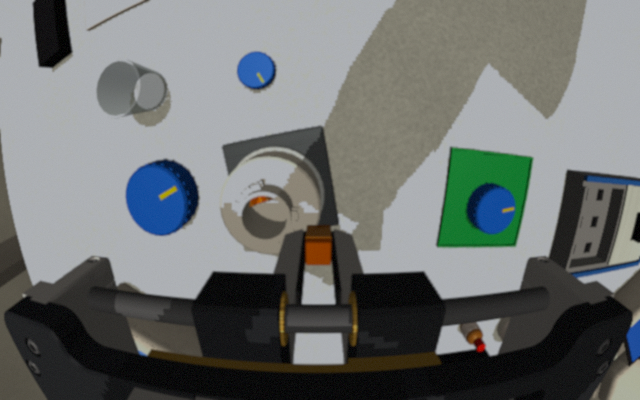

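step_arm --steps '[{"x": -0.002,"y": -0.036,"z": 0.005,"ax": 0,"ay": 0.9,"az": 0.4,"claw": 0.01},{"x": 0,"y": 0,"z": 0.02,"ax": 0,"ay": 0,"az": 0,"claw": 0.01},{"x": 0,"y": 0,"z": 0.01,"ax": 0,"ay": 0,"az": 0,"claw": 0.01},{"x": 0,"y": 0,"z": 0,"ax": 0,"ay": 0,"az": 0,"claw": 0.01}]'

```text
time_s: 35.05
ee_pos: [0.486, -0.2686, 0.1434]
eef_rot: [-3.138, 0.002, 3.137]
force: [-0.4, 0.6, -0.2]
grip_width: 0.0163
```

```bash
python3 fix.py .487 -.2688 .128 3.1416
```

```text
pos [ 0.486  -0.2686  0.1434] yaw 3.137 j6 -2.136 j [-5.700e-01  3.670e-01  1.582e+00 -2.000e-03  1.189e+00 -2.136e+00] F [-0.4  0.6 -0.2] w 0.0163
tool shift [-0.001  -0.0001  0.0154] turn deg [-0.18  0.13 -0.28]
```

step_arm --steps '[{"x": -0.001,"y": -0.001,"z": 0.004,"ax": 0,"ay": 0.1,"az": 0,"claw": 0.01},{"x": 0,"y": 0,"z": 0.008,"ax": 0,"ay": 0,"az": 0,"claw": 0.01},{"x": 0,"y": 0,"z": 0.003,"ax": 0,"ay": 0,"az": 0,"claw": 0.01},{"x": 0,"y": 0,"z": 0,"ax": 0,"ay": 0,"az": 0,"claw": 0.01}]'

```text
time_s: 35.38
ee_pos: [0.488, -0.2677, 0.1287]
eef_rot: [-3.138, 0.002, 3.14]
force: [-0.7, -0.7, 0.2]
grip_width: 0.0157
```

step_arm --steps '[{"x": 0,"y": 0,"z": 0.001,"ax": 0,"ay": 0,"az": 0,"claw": 0.01},{"x": 0,"y": 0,"z": 0,"ax": 0,"ay": 0,"az": 0,"claw": 0.032},{"x": 0,"y": 0,"z": 0,"ax": 0,"ay": 0,"az": 0,"claw": 0.032},{"x": 0,"y": 0,"z": 0,"ax": 0,"ay": 0,"az": 0,"claw": 0.032}]'

```text
time_s: 35.72
ee_pos: [0.4887, -0.2669, 0.1288]
eef_rot: [-3.137, 0.003, 3.141]
force: [0.1, 0.1, -0.3]
grip_width: 0.0308
```

step_arm --steps '[{"x": 0,"y": 0,"z": -0.02,"ax": 0,"ay": 0,"az": 0,"claw": 0.032},{"x": 0.01,"y": 0,"z": -0.03,"ax": 0,"ay": 0,"az": 0,"claw": 0.032},{"x": -0.04,"y": 0,"z": -0.03,"ax": 0,"ay": 0,"az": 0,"claw": 0.032},{"x": -0.04,"y": 0,"z": 0,"ax": 0,"ay": 0,"az": 0,"claw": 0.032},{"x": 0,"y": 0,"z": 0,"ax": 0,"ay": 0,"az": 0,"claw": 0.032}]'

```text
time_s: 36.13
ee_pos: [0.5511, -0.2654, 0.2058]
eef_rot: [-3.141, -0.002, 3.139]
force: [-1.6, 0.4, -0.7]
grip_width: 0.0319
```

```bash
python3 mouth.py x_w
python3 - <<'E'
import cv2
from h import *
im=cv2.imread('pics/x_w.png'); cv2.imwrite('pics/x_c.png',cv2.resize(im[80:300,180:480],None,fx=2.6,fy=2.6,interpolation=cv2.INTER_CUBIC))
shot('scene','x_s')
E
python3 fix.py .5335 .32 .15 3.1416
```

```text
644
[ 0.48668203 -0.26904117  0.02010575] 0.0009386016273437352
pos [ 0.5482 -0.2658  0.2066] yaw 3.139 j6 -2.078 j [-5.100e-01  4.330e-01  1.338e+00 -2.000e-03  1.372e+00 -2.078e+00] F [-0.5  0.1 -0.4] w 0.032
tool shift [0.0162 0.5859 0.0557] turn deg [-0.09 -0.11 -0.15]
```

View pics/x_c.png

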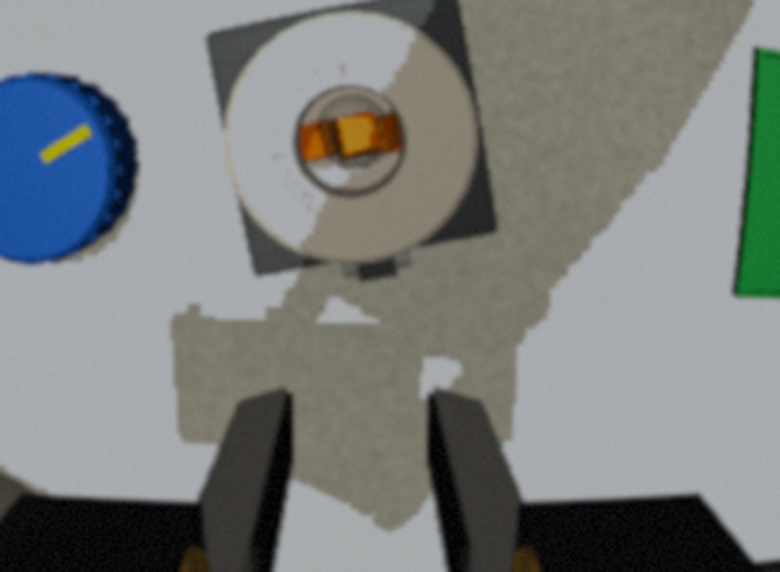

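Run:
```python
from h import *
s=shot('wrist');C=cloud(s)
hsv=cv2.cvtColor(s['im'],cv2.COLOR_RGB2HSV)
m=(cv2.inRange(hsv,(3,130,50),(22,255,255))>0)&(np.hypot(C[...,0]-.4865,C[...,1]+.269)<.05)
P=C[m];print(len(P),np.percentile(P[:,2],[1,10,25,50,75,90,99]).round(3))
```

```text
2624 [0.045 0.055 0.319 0.33  0.332 0.332 0.333]
```

View pics/x_s.png

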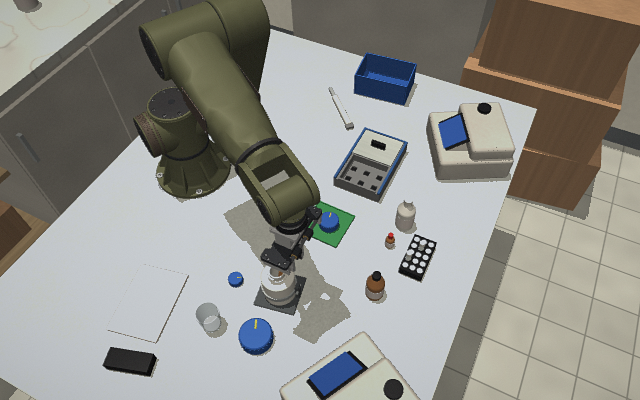

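step_arm --steps '[{"x": 0.001,"y": 0.025,"z": 0,"ax": 0,"ay": 0,"az": 0,"claw": 0.034},{"x": 0.001,"y": 0.04,"z": 0.004,"ax": 0,"ay": 0,"az": 0,"claw": 0.034},{"x": 0.001,"y": 0.04,"z": 0.004,"ax": 0,"ay": 0,"az": 0,"claw": 0.034},{"x": 0.001,"y": 0.04,"z": 0.004,"ax": 0,"ay": 0,"az": 0,"claw": 0.034},{"x": 0.001,"y": 0.04,"z": 0.004,"ax": 0,"ay": 0,"az": 0,"claw": 0.034}]'

```text
time_s: 36.7
ee_pos: [0.5379, -0.0823, 0.189]
eef_rot: [-3.139, -0.003, 3.126]
force: [1.7, -0.2, 0.4]
grip_width: 0.0343
```

step_arm --steps '[{"x": 0.001,"y": 0.04,"z": 0.005,"ax": 0,"ay": 0,"az": 0,"claw": 0.034},{"x": 0.001,"y": 0.04,"z": 0.005,"ax": 0,"ay": 0,"az": 0,"claw": 0.034},{"x": 0.001,"y": 0.04,"z": 0.005,"ax": 0,"ay": 0,"az": 0,"claw": 0.034},{"x": 0.001,"y": 0.04,"z": 0.005,"ax": 0,"ay": 0,"az": 0,"claw": 0.034},{"x": 0.001,"y": 0.04,"z": 0.005,"ax": 0,"ay": 0,"az": 0,"claw": 0.034}]'

```text
time_s: 37.12
ee_pos: [0.5298, 0.1242, 0.1637]
eef_rot: [-3.139, -0.001, 3.122]
force: [0.7, -0.4, 0.2]
grip_width: 0.0338
```

step_arm --steps '[{"x": 0.001,"y": 0.04,"z": 0,"ax": 0,"ay": 0,"az": 0,"claw": 0.034},{"x": 0.001,"y": 0.04,"z": 0,"ax": 0,"ay": 0,"az": 0,"claw": 0.034},{"x": 0.001,"y": 0.04,"z": 0,"ax": 0,"ay": 0,"az": 0,"claw": 0.034},{"x": 0.001,"y": 0.03,"z": 0,"ax": 0,"ay": 0,"az": 0,"claw": 0.034},{"x": 0,"y": 0,"z": 0,"ax": 0,"ay": 0,"az": 0,"claw": 0.034}]'

```text
time_s: 37.53
ee_pos: [0.5225, 0.2838, 0.1626]
eef_rot: [-3.139, -0.002, 3.124]
force: [-1.0, -0.3, 0.7]
grip_width: 0.0343
```

```bash
python3 fix.py .532 .3248 .052 3.1416;python3 cells.py y_w
```

```text
pos [0.5225 0.2838 0.1626] yaw 3.124 j6 -1.116 j [ 0.437  0.437  1.437 -0.002  1.271 -1.116] F [-1.  -0.3  0.7] w 0.0343
tool shift [-0.009   0.0414  0.1105] turn deg [-0.15 -0.13 -1.01]
[0.5226 0.2819 0.1625] [-3.138e+00 -2.000e-03  3.124e+00]
knob 642 ((0.5319563746452332, 0.32499265670776367), (0.050092753022909164, 0.011985519900918007), 1.8877307176589966)
```

View pics/y_w.png

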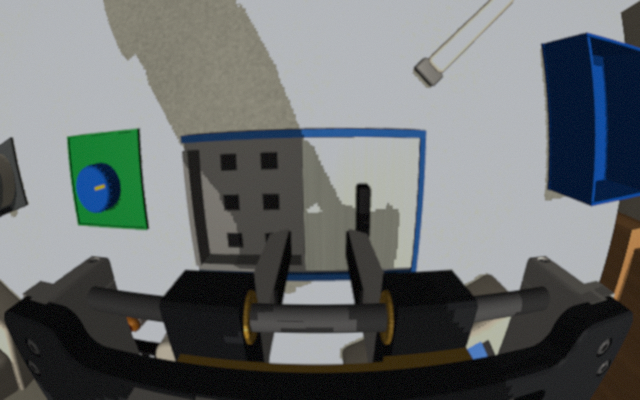

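All six pockets are empty. The knob is at (363,210) in the image, which is (0.532,0.325) in the world. I'll straddle it and slide the plate shut.

step_arm --steps '[{"x": -0.005,"y": 0.025,"z": 0,"ax": 0,"ay": 0,"az": -1,"claw": 0.036},{"x": -0.004,"y": 0.016,"z": 0,"ax": 0,"ay": 0,"az": 0,"claw": 0.036},{"x": 0,"y": 0,"z": 0.035,"ax": 0,"ay": 0,"az": 0,"claw": 0.036},{"x": 0,"y": 0,"z": 0.03,"ax": 0,"ay": 0,"az": 0,"claw": 0.036},{"x": 0,"y": 0,"z": 0,"ax": 0,"ay": 0,"az": 0,"claw": 0.036}]'

```text
time_s: 38.0
ee_pos: [0.5325, 0.3179, 0.0981]
eef_rot: [-3.139, 0.001, 3.138]
force: [0.5, -1.0, -0.7]
grip_width: 0.0358
```

```bash
python3 fix.py .532 .3248 .053 3.1416
```

```text
pos [0.5325 0.3179 0.0981] yaw 3.138 j6 -1.086 j [ 0.48   0.555  1.419 -0.003  1.168 -1.086] F [ 0.5 -1.  -0.7] w 0.0358
tool shift [0.0006 0.007  0.0451] turn deg [-0.15  0.07 -0.19]
```

step_arm --steps '[{"x": 0,"y": 0.007,"z": 0.01,"ax": 0,"ay": 0,"az": 0,"claw": 0.036},{"x": 0,"y": 0,"z": 0.02,"ax": 0,"ay": 0,"az": 0,"claw": 0.036},{"x": 0,"y": 0,"z": 0.01,"ax": 0,"ay": 0,"az": 0,"claw": 0.03},{"x": 0,"y": 0,"z": 0.003,"ax": 0,"ay": 0,"az": 0,"claw": 0.02},{"x": 0,"y": 0,"z": 0,"ax": 0,"ay": 0,"az": 0,"claw": 0.02}]' --grip_force 5

```text
time_s: 38.42
ee_pos: [0.5346, 0.3221, 0.0582]
eef_rot: [-3.141, 0.005, 3.134]
force: [-0.8, 0.4, -0.7]
grip_width: 0.022
```

```bash
python3 fix.py .532 .3248 .053 3.1416
```

```text
pos [0.5346 0.3221 0.0582] yaw 3.134 j6 -1.076 j [ 0.485  0.609  1.436 -0.004  1.094 -1.076] F [-0.8  0.4 -0.7] w 0.022
tool shift [0.0026 0.0027 0.0051] turn deg [-0.06  0.27 -0.46]
```

step_arm --steps '[{"x": 0.002,"y": 0,"z": 0.004,"ax": 0,"ay": 0.2,"az": -0.4,"claw": 0.018},{"x": 0,"y": -0.005,"z": 0.001,"ax": 0,"ay": 0,"az": 0,"claw": 0.018},{"x": 0,"y": -0.012,"z": 0,"ax": 0,"ay": 0,"az": 0,"claw": 0.018},{"x": 0,"y": -0.02,"z": 0,"ax": 0,"ay": 0,"az": 0,"claw": 0.018}]'

```text
time_s: 38.75
ee_pos: [0.5335, 0.2869, 0.0565]
eef_rot: [3.139, 0.006, -3.139]
force: [1.0, 1.1, -0.4]
grip_width: 0.0178
```

```bash
python3 fix.py .533 .2048 .053 3.1416
```

```text
pos [0.5335 0.2869 0.0565] yaw -3.139 j6 -1.141 j [ 0.433  0.573  1.499  0.     1.064 -1.141] F [ 1.   1.1 -0.4] w 0.0178
tool shift [ 0.0008 -0.0821  0.0033] turn deg [0.18 0.34 0.16]
```

step_arm --steps '[{"x": 0.001,"y": -0.02,"z": 0.003,"ax": 0,"ay": 0.3,"az": 0,"claw": 0.018},{"x": 0,"y": -0.02,"z": 0,"ax": 0,"ay": 0,"az": 0,"claw": 0.018},{"x": 0,"y": -0.018,"z": 0,"ax": 0,"ay": 0,"az": 0,"claw": 0.018},{"x": 0,"y": -0.01,"z": 0,"ax": 0,"ay": 0,"az": 0,"claw": 0.018}]'

```text
time_s: 39.08
ee_pos: [0.5328, 0.213, 0.0557]
eef_rot: [3.137, 0.004, -3.138]
force: [-0.2, 1.6, -0.4]
grip_width: 0.0179
```

```bash
python3 fix.py .533 .2048 .053 3.1416
```

```text
pos [0.5328 0.213  0.0557] yaw -3.138 j6 -1.261 j [ 0.315  0.513  1.597  0.004  1.028 -1.261] F [-0.2  1.6 -0.4] w 0.0179
tool shift [-0.0002 -0.0082  0.0026] turn deg [0.26 0.2  0.19]
```

step_arm --steps '[{"x": 0,"y": -0.004,"z": 0.001,"ax": 0,"ay": 0,"az": 0,"claw": 0.018},{"x": 0,"y": -0.003,"z": 0,"ax": 0,"ay": 0,"az": 0,"claw": 0.018},{"x": 0,"y": -0.002,"z": 0,"ax": 0,"ay": 0,"az": 0,"claw": 0.018}]'

```text
time_s: 39.33
ee_pos: [0.5334, 0.2029, 0.0564]
eef_rot: [3.134, 0.006, -3.141]
force: [-2.2, 10.5, 0.4]
grip_width: 0.0223
```

The force rose to 10 N, so the plate has reached its stop. I'll back off and lift away.

step_arm --steps '[{"x": 0,"y": 0.004,"z": 0,"ax": 0,"ay": 0,"az": 0,"claw": 0.03},{"x": 0,"y": 0,"z": 0,"ax": 0,"ay": 0,"az": 0,"claw": 0.034},{"x": 0,"y": 0,"z": -0.012,"ax": 0,"ay": 0,"az": 0,"claw": 0.036},{"x": 0,"y": 0,"z": -0.035,"ax": 0,"ay": 0,"az": 0,"claw": 0.036},{"x": 0,"y": 0,"z": -0.04,"ax": 0,"ay": 0,"az": 0,"claw": 0.036}]'

```text
time_s: 39.75
ee_pos: [0.5294, 0.2065, 0.1398]
eef_rot: [3.139, -0.007, -3.139]
force: [1.0, -0.2, 1.2]
grip_width: 0.036
```

step_arm --steps '[{"x": 0.03,"y": -0.02,"z": -0.03,"ax": 0,"ay": 0,"az": 0,"claw": 0.036},{"x": 0.04,"y": -0.02,"z": -0.01,"ax": 0,"ay": 0,"az": 0,"claw": 0.036},{"x": 0,"y": 0,"z": 0,"ax": 0,"ay": 0,"az": 0,"claw": 0.036}]'

```text
time_s: 40.0
ee_pos: [0.4653, 0.1699, 0.1854]
eef_rot: [3.137, 0.002, -3.137]
force: [0.2, -0.5, 0.7]
grip_width: 0.0361
```

```bash
cat > chk.py <<'E'
from h import *
import sys
k0=None
for n in ['wrist','scene','side']:
    s=shot(n,sys.argv[1]+'_'+n);C=cloud(s);ok=s['d']>0
    hsv=cv2.cvtColor(s['im'],cv2.COLOR_RGB2HSV)
    k=(hsv[...,2]<70)&(C[...,2]>.055)&(C[...,2]<.075)&(np.hypot(C[...,0]-.533,C[...,1]-.21)<.05)&ok; P=C[k]
    if len(P)>20: print(n,'knob',len(P),cv2.minAreaRect(P[:,:2].astype(np.float32)),P[:,2].max())
    g=(cv2.inRange(hsv,(50,100,40),(80,255,255))>0)&(C[...,2]<.02)&ok&(np.hypot(C[...,0]-.49,C[...,1])<.2); P=C[g]
    if len(P)>20:print(n,'tray',len(P),cv2.minAreaRect(P[:,:2].astype(np.float32)))
    b=(cv2.inRange(hsv,(100,130,30),(125,255,255))>0)&(abs(C[...,2]-.03)<.007)&ok&(np.hypot(C[...,0]-.49,C[...,1])<.15); P=C[b]
    if len(P)>20:print(n,'cap',len(P),cv2.minEnclosingCircle(P[:,:2].astype(np.float32)),np.median(P[:,2]))
E
python3 chk.py z
```

```text
wrist knob 56 ((0.546154797077179, 0.20249447226524353), (0.019870998337864876, 0.004163005854934454), 11.494129180908203) 0.06817317017460078
wrist tray 6266 ((0.5027207136154175, -0.0017099156975746155), (0.1299475133419037, 0.12927427887916565), 88.14260864257812)
wrist cap 1606 ((0.5085917115211487, -0.002089037327095866), 0.031243624165654182) 0.031934524988963764
scene knob 72 ((0.5348583459854126, 0.20480117201805115), (0.016161756590008736, 0.04681392014026642), 87.608154296875) 0.070878137394496
scene tray 1098 ((0.5047134160995483, -0.0040887221693992615), (0.1357036978006363, 0.1311914622783661), 88.35091400146484)
scene cap 266 ((0.510784924030304, -0.007836971431970596), 0.03219987452030182) 0.029794038350916874
side knob 102 ((0.5316420793533325, 0.20948126912117004), (0.01681581884622574, 0.0484488382935524), 89.54046630859375) 0.0691936587769818
side tray 791 ((0.5015385746955872, -0.0016792044043540955), (0.13734257221221924, 0.1339540332555771), 88.59446716308594)
side cap 211 ((0.5063250064849854, -0.001528902561403811), 0.03447899594902992) 0.030993423522879593
```

View pics/z_wrist.png

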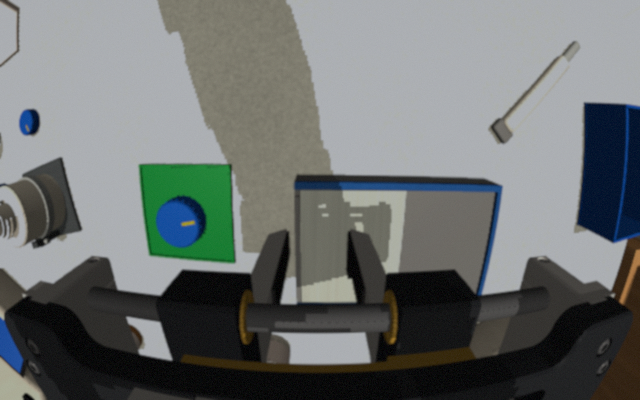

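View pics/z_scene.png

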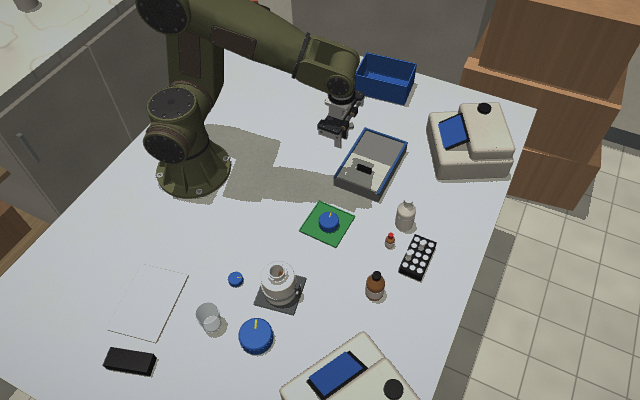

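Knob readings in the fixed cameras match the shut start (scene 0.205 vs 0.203, side 0.2095 vs 0.2115), all within the tolerance. The tray was nudged about 13 mm, and the cap rode along with it, roughly 6 mm from the tray's middle. The jar is open with the cells inside, and the robot is clear. Handing in.

```bash
python3 -c "
from h import *
print(ctrl.get_obs()['joint_vel'].round(3)); print(ticket.hand_in())"
```

```text
[ 0.004  0.049 -0.011  0.001 -0.006  0.   ]
the job is handed in; nothing more can be done
None
```

The jar is loaded and the job is handed in at about 40 s of the 210 s allowed. No verdict was reported.

- **Cap:** I unscrewed it in one turn of about 4.9 rad, lifted it straight off and laid it in the green tray. Its top is about 32 mm above the bench, as it should be when flat. The tray was knocked about 13 mm aside during the run, and the cap moved with it. In the last check it was about 6 mm from the tray's middle.
- **Cells:** With the cover slid open, five of the six pockets held a cell, and I dropped all five into the jar. Afterwards all six pockets were empty and no cell was on the bench. Looking into the jar I could see three cells, lying about 45–55 mm above the bench. The other two must be hidden under the shoulder.
- **Cover plate:** I pushed it by its knob only, without gripping or lifting it, until it met its stop at about 10 N. The fixed cameras put the knob at y = 0.205 and 0.2095, against 0.203 and 0.2115 at the start. The final wrist view caught only a small part of the knob, so I did not use that reading.
- **Bystanders and robot:** The bottles, beaker and pipette look unmoved in the last pictures, though I did not measure them again. The jar is open and the gripper is clear of everything.

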